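Clamp the glued remote control and put the supplies away

ROBOT

A 6-joint arm with a two-finger parallel gripper is mounted at the origin on the work surface. World frame = base frame: x ahead of the robot, y to its left, z up, the work surface at z = 0. Lengths are in m, angles in rad, forces in N, time in s.
With the tool pointing down it reaches from about 0.35 to 0.975 m from the base axis. Payload 4.9 kg.
Tool frame: the origin (TCP) lies between the finger pads, 19 mm behind the fingertips; this is the grasp point; z points along the fingers, y is the line along which they close (so a half turn about z gives the same grasp; the last joint's range is limited). The gripper opens to 85 mm and grips with 20 to 120 N. Pads are 22 mm wide; open, the fingers measure 114 mm over their backs; the gripper's body (76 mm by 85 mm) begins 54 mm behind the grasp point. The pads swing forward as they close: fully open they stand 13 mm farther back than shut.
Start: joints at [-1.327, 0.053, 1.613, -0, 1.476, -0.119], TCP at [0.222, -0.584, 0.25] pointing down, gripper open.
Joint ranges: [-3.01, 3.01], [-1.01, 2.22], [0.06, 2.58], [-1.02, 4.17], [0.09, 2.62], [-3.14, 3.14]. Speed limits (rad/s): [2.57, 2.57, 3.14, 3.14, 3.14, 3.14].

INTERFACE

Orientations are given as a rotation vector (axis times angle).
In Python, from station import ctrl gives the robot as it stands.
- The arm moves only by the shell command python3 jog.py 'ROWS' [FORCE]. ROWS is rows parted by semicolons, their numbers by spaces, 1 to 20 of them, each of 7 numbers: the finger opening in m, then dx, dy, dz in m, then a rotation vector rx, ry, rz in rad; each row is the pose to reach, as a shift and turn from the pose commanded when the command began, along the tool's axes at that moment; what a row does not reach only later rows make up. A row lasts 1/12 s, in which the tool goes at most 0.0417 m and 0.125 rad, less where a joint would pass 70% of its speed; a pose out of reach is approached as far as the arm can. The fingers move at their own pace and stop on an object; FORCE is the grip in N (left out, the last holds). Time passes only in rows, so rows that do not move let the fingers close. It prints the time, the measured TCP pose, the force, the opening and the grip force at its end.
- ctrl.get_obs(): the state, without advancing time (a new reading comes with each control period).
- ctrl.get_image(name): name is "side" or "top" or "wrist"; returns the picture (400x640x3 uint8, red, green, blue); there is no depth.
- ctrl.camera_params(name): a dict with "fx", "fy", "cx", "cy" (pixels), "k1" (the pictures are not rectified: a ray, as slopes to the right and down, at radius r is drawn at 1 + k1 r^2 times it, then the intrinsics apply), "T" (4x4, takes a point from camera to world coordinates); the wrist camera has in their place "tool_from_camera" (4x4, takes a point from camera to tool coordinates, whose origin is the TCP and whose axes are the flange's). Camera axes: x right, y down, z forward; pixel columns grow to the right and rows downward; lengths in m; the calibration is good to about 2 mm. A picture is of the moment at which its call begins: read the wrist's pose just before it. camera_params takes no time and is no camera call.
- ctrl.finish_job(): hands the job in; it is judged then, once.
The state is a dict: "t": time; "q": joint angles; "dq": joint speeds; "effort": joint torques, N m; "tool_pos": TCP position; "tool_rot": TCP orientation; "contact_force": force on the tool from outside, world axes, zero at the start; "wrist_torque": the same for the moment, N m; "opening": finger opening in m; "grip_force": force on a finger pad.
Only numpy, scipy, OpenCV 4.12 (cv2) and the standard library are available. Lean on these libraries where they do the work, as an engineer would, in place of code of your own. Each camera call takes 0.05 s, during which the arm holds its last target. There are 200 camera calls.

TASK

The remote control has just been glued: lay it flat and straight on the bed of the small screw press, between the guides and pushed right back against the rubber stop, then turn the knob clockwise until its clutch clicks, and leave it clamped. Put every bottle, round tin and jar that stands about on the table upright into the crate, one to an empty compartment. Do not disturb the other things.

Things in the scene. Friction and masses are not known exactly. Their poses are not given: they have to be found in the camera images.
- press: small grey C-frame screw press, fixed. Origin: on the vertical screw axis at table level; x points from its open front (facing the robot) to the column at the back, y left, z up. Base plate 245 x 110 mm (x -150 to +95 mm); its top, the bed, is at z = 20. Column 60 mm wide from x = 45 back. The head overhangs the bed: its round nose, 52 mm in diameter about the axis, spans z 75 to 112
- press_home (a point): on the press bed at x = -45, z = 20 mm of the press, axes as the press: where the remote's origin comes to lie when it lies along x, end against the rubber stop (face at press x = 40, 26 mm high). Two steel guide strips 10 mm high stand on the bed, 55 mm apart inside, from press x = -18 to 40, flared outward from -41 to -18
- knob_grip (a point): on the press knob's axis, 143 mm above the table: a good height for the tool centre. The knob is a black fluted cylinder 44 mm in diameter, z 120 to 155 mm, on top of the nose, white pointer line on top; it turns about the vertical and stays at this height. Below it a steel collar, 34 mm in diameter, with a white line too. Clockwise from above lowers the pad
- press_screw (a joint): angle of the press screw (rad), 0 fully raised, grows clockwise seen from above. The pad comes down 2.4 mm per rad; turning takes about 0.13 N m and it stays where it is left. It starts between 0 and 2, meets the remote lying on the bed at about 4.6 and stops there. Range 0 to 6.5
- press_clutch (a joint): how far the knob has slipped on the screw through its slip clutch (rad), 0 at the start. The knob carries the screw along until the pad bears on the work; at 0.20 N m the clutch gives: the screw stands still, this value grows, the first click comes at 0.3 rad, and the white lines of knob and collar part. More clicks do no harm. Turned back, the knob first takes up this slip
- press_ram: ram of the press, below the nose, with a round rubber pad 30 mm in diameter. Origin: centre of the pad's underside, 55 mm above the table with the screw at 0, lower by 2.4 mm per rad of the screw
- remote: TV remote control, freshly glued case, black lower and grey upper half with a pale glue seam, 170 long (x) x 46 wide (y) x 24 mm high, 0.13 to 0.21 kg; lies flat, buttons up, at the left. Origin: centre of its underside. Either end may go to the back of the press
- crate: plywood divided crate, 159 (x) x 236 (y) x 34 mm high, walls, floor and dividers 5 mm, 2 rows (along x) of 3 compartments (along y), each 72 x 72 mm inside, centred at x = -38.5 and +38.5, y = -77, 0 and +77 mm; their floor lies 5 mm above the origin. Origin: centre of its underside; x points away from the robot. Fixed to the table
- glue: squat white glue bottle, 52 mm in diameter up to 48 mm, then shoulders and a grey cap 24 mm in diameter, 30 mm long; 88 mm high. Origin: centre of the underside, z up. Weighs 0.07 to 0.25 kg. May be absent
- cleaner: squat amber bottle, 54 mm in diameter up to 46 mm, then shoulders and a black cap 32 mm in diameter, 24 mm long; 80 mm high. Origin: centre of the underside, z up. Weighs 0.07 to 0.25 kg. May be absent
- oil: square steel oil bottle with paper label, 48 x 48 mm up to 50 mm, then a round black cap 26 mm in diameter, 27 mm long; 86 mm high. Origin: centre of the underside, z up. Weighs 0.07 to 0.25 kg. May be absent
- wax: round metal wax tin with dark label band and steel lid, 55 mm in diameter at the lid (top 18 mm), 68 mm high. Origin: centre of the underside, z up. Weighs 0.07 to 0.25 kg. May be absent
- flux: clear jar with paper label, 50 mm in diameter, white lid 52 mm in diameter over the top 16 mm, 64 mm high. Origin: centre of the underside, z up. Weighs 0.07 to 0.25 kg. May be absent
- stowed_tin: plain grey tin, 56 mm in diameter, 66 mm high, already standing in a compartment of the crate. Origin: centre of the underside. May be absent
- stowed_bottle: amber bottle, 56 mm in diameter, 78 mm high, white cap, already standing in a compartment of the crate. Origin: centre of the underside. May be absent
- solder_spool: bystander: spool of solder standing among the bottles, 44 mm in diameter, 32 mm high. Origin: centre of the underside
- screwdriver: bystander: red-handled screwdriver lying behind the bottles, 170 mm long, under 35 mm high
- pencil_case: bystander: flat metal pencil case lying, 60 x 175 x 24 mm, at the back
- multimeter: bystander: green handheld multimeter lying at the back, 150 x 78 x 44 mm
- mug: bystander: white mug at the back left, 76 mm in diameter, 90 mm high
- loupe: bystander: black eye loupe standing left of the press, 44 mm in diameter, 44 mm high

How it is judged:
By the outcome, as a careful person would: the job done as asked, in the order asked, and still so for the second after the job is handed in, with the robot touching nothing.
Of glue, cleaner, oil, wax, flux only 3 to 5 are there at a start; the rules pass over those that are not, and their reading is None.
Of stowed_tin, stowed_bottle only 1 to 1 are there at a start; the rules pass over those that are not, and their reading is None.
At some moment in a run one of glue, cleaner, oil, wax, flux may be knocked a few centimetres aside while the robot is not near it.
It also fails if it takes over 210 s, if anything falls off the work surface, if the arm or the gripper's body presses on something with over 40 N, if the wrist force passes 120 N, or if a joint passes its speed limit or range.

## Working session

There is one attempt and no reset: what is moved stays moved. The work goes in short steps, Python scripts to look and compute and a shell command to move; the robot and the scene stay as the last step left them, time stands still between calls to the robot, and variables do not carry over. Pictures are saved under pics/ and viewed, at most 14 in all, crops included, and the job is handed in when it is done.

```bash
ls; mkdir -p pics; python3 - <<'E'
from station import ctrl
import cv2
o=ctrl.get_obs(); print(o)
for n in("top","side"):
    cv2.imwrite(f"pics/{n}0.png",ctrl.get_image(n)[:,:,::-1]); print(n,ctrl.camera_params(n))
print(ctrl.camera_params("wrist"))
E
```

```text
jog.py
pics
station.py
{'t': 0.0, 'q': array([-1.32698074e+00,  5.33566653e-02,  1.61428692e+00, -4.87741143e-06,
        1.47601183e+00, -1.18990177e-01]), 'dq': array([ 7.15501220e-04,  4.10544485e-05,  4.66152300e-04, -2.35673577e-03,
        3.94109485e-04,  2.34943409e-04]), 'effort': array([-3.59214400e-04, -3.93677974e+01, -3.70176172e+01, -1.03614177e-04,
        7.08110645e-03, -5.18696467e-06]), 'tool_pos': array([ 0.2216744 , -0.58374172,  0.24876734]), 'tool_rot': array([-3.08801924e+00, -5.66402878e-01,  2.09570731e-04]), 'contact_force': array([ 0.01154152,  0.03109183, -0.04470023]), 'wrist_torque': array([-0.04019318,  0.00038962,  0.02929604]), 'grip_force': 0.0, 'opening': 0.08575308360963291}
top {'fx': 362.06773120860026, 'fy': 362.06773120860026, 'cx': 322.0227335713607, 'cy': 192.64324338778587, 'k1': 0.015657708474121776, 'T': array([[ 7.54974819e-03, -9.83881037e-01,  1.78664790e-01,
         4.35077624e-01],
       [-9.99971491e-01, -7.45244664e-03,  1.21575175e-03,
         4.19751472e-02],
[... 344 characters left out ...]
48410475,  0.05352132],
       [-0.71039813,  0.52021168, -0.47404041,  0.5900802 ],
       [-0.00536471, -0.67752708, -0.73547826,  0.91948249],
       [ 0.        ,  0.        ,  0.        ,  1.        ]])}
{'fx': 306.1128334919216, 'fy': 306.1128334919216, 'cx': 323.41586389359526, 'cy': 201.8412609297024, 'k1': -0.04953814016241234, 'tool_from_camera': array([[-3.00251060e-04, -9.45479392e-01, -3.25681792e-01,
         8.47722011e-02],
       [ 9.99999766e-01, -8.35148713e-05, -6.79465066e-04,
         8.24336846e-04],
       [ 6.15220944e-04, -3.25681919e-01,  9.45479195e-01,
        -1.23733159e-01],
       [ 0.00000000e+00,  0.00000000e+00,  0.00000000e+00,
         1.00000000e+00]])}
```
View pics/top0.png

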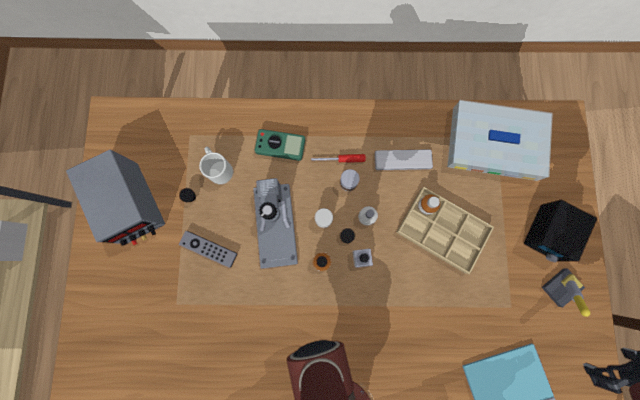

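View pics/side0.png

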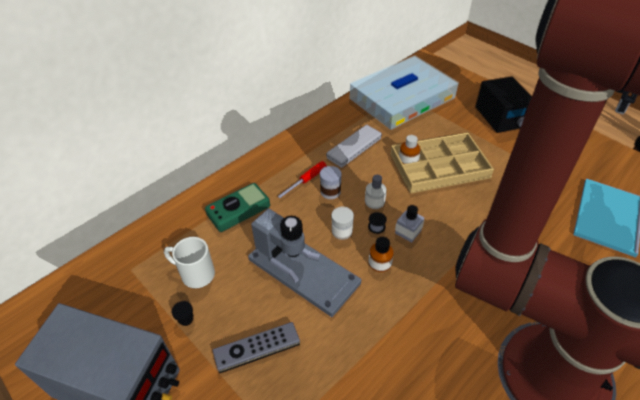

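The top view shows all five items: wax (349,180), flux (323,218), glue (368,215), oil (363,258) and cleaner (321,262). The spool is at (347,236), the remote at (209,249) and the press knob at (268,211). The crate is around (445,230), with the stowed bottle in its upper-left compartment. I'll zoom in to measure.

```bash
cat > h.py <<'E'
from station import ctrl
import numpy as np, cv2
from scipy.spatial.transform import Rotation as R
def KD(p): return np.array([[p["fx"],0,p["cx"]],[0,p["fy"],p["cy"]],[0,0,1.]]),np.array([p["k1"],0,0,0.])
def pose(name,obs=None):
    p=ctrl.camera_params(name)
    if "T" in p: return p,p["T"]
    o=obs or ctrl.get_obs(); T=np.eye(4); T[:3,:3]=R.from_rotvec(o["tool_rot"]).as_matrix(); T[:3,3]=o["tool_pos"]
    return p,T@p["tool_from_camera"]
def ray(name,px,z,obs=None):
    p,T=pose(name,obs); K,D=KD(p)
    n=cv2.undistortPoints(np.array(px,float).reshape(-1,1,2),K,D)[:,0]
    d=np.c_[n,np.ones(len(n))]@T[:3,:3].T
    s=(np.broadcast_to(z,len(n))-T[2,3])/d[:,2]
    return T[:3,3]+d*s[:,None]
def proj(name,P,obs=None):
    p,T=pose(name,obs); K,D=KD(p); W=np.linalg.inv(T)
    return cv2.projectPoints(np.array(P,float).reshape(-1,1,3),cv2.Rodrigues(W[:3,:3])[0],W[:3,3],K,D)[0][:,0]
def crop(name,img,x,y,w,h,s): cv2.imwrite(f"pics/{name}.png",cv2.resize(img[y:y+h,x:x+w],None,fx=s,fy=s,interpolation=cv2.INTER_CUBIC))
E
python3 - <<'E'
from h import *
im=cv2.imread("pics/top0.png")
crop("t1",im,170,140,200,150,4); crop("t2",im,310,140,200,150,4)
E
```

View pics/t1.png

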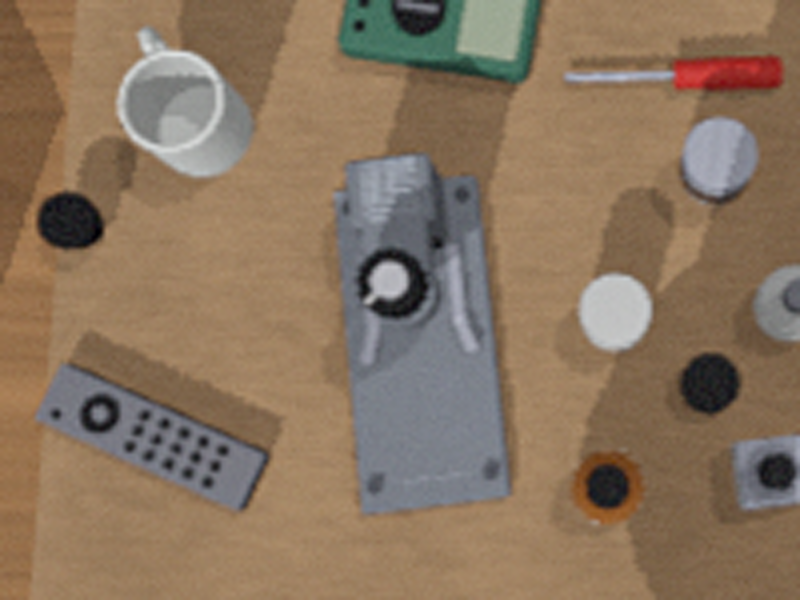

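View pics/t2.png

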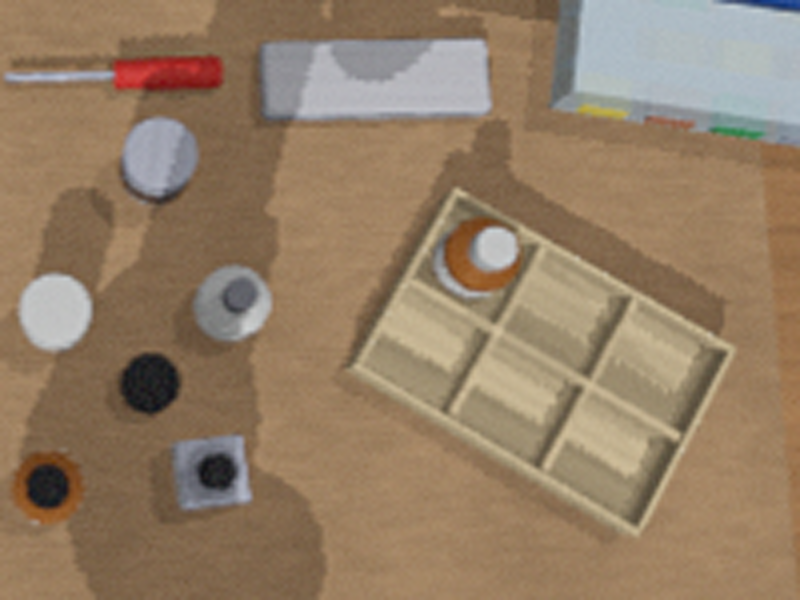

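Zoomed views (4x). In t1, the press base corners are (362,513), (510,495), (478,176) and (338,192), and the remote corners are (68,364), (268,452), (242,510) and (37,415). In t2, the crate corners are (458,189), (733,348), (637,532) and (351,367).

```bash
python3 - <<'E'
from h import *
np.set_printoptions(precision=4,suppress=True)
f=lambda c,ox:[((x+.5)/4-.5+ox,(y+.5)/4-.5+140) for x,y in c]
def rect(name,c,ox,z,L,W):
    P=ray("top",f(c,ox),z)[:,:2]; d=np.diff(np.r_[P,P[:1]],axis=0)
    print(name,"mean",P.mean(0),"edges",np.hypot(*d.T),"deg",np.degrees(np.arctan2(d[:,1],d[:,0])))
    return P
rect("press FL,FR,BR,BL",[(362,513),(510,495),(478,176),(338,192)],170,.02,.245,.11)
rect("remote",[(68,364),(268,452),(242,510),(37,415)],170,.024,.17,.046)
rect("crate BL,BR,FR,FL",[(458,189),(733,348),(637,532),(351,367)],310,.034,.159,.236)
for n,c,ox,z in [("wax",(719,157),170,.068),("wax2",(160,158),310,.068),("flux",(616,311),170,.064),("flux2",(56,311),310,.064),("glue",(241,293),310,.088),("oil",(217,470),310,.086),("cleaner",(607,486),170,.08),("spool",(711,382),170,.032),("knob",(392,283),170,.155),("stowedcap",(497,248),310,.078)]:
    print(n,ray("top",f([c],ox),z)[0])
P=ray("top",f([(173,448),(243,437),(250,502),(182,510)],310),.05)[:,:2];d=np.diff(np.r_[P,P[:1]],axis=0)
print("oil body",P.mean(0),np.degrees(np.arctan2(d[:,1],d[:,0])),np.hypot(*d.T))
E
```

```text
press FL,FR,BR,BL mean [0.5334 0.1836] edges [0.1094 0.2416 0.1076 0.2418] deg [ -82.7967    6.9754   97.1108 -173.4408]
remote mean [0.4621 0.3791] edges [0.1647 0.0452 0.1693 0.0427] deg [-112.7543  158.1042   66.3364  -27.9058]
crate BL,BR,FR,FL mean [ 0.524  -0.3226] edges [0.23   0.1553 0.234  0.1591] deg [-120.9384  149.2605   59.9814  -32.1554]
wax [ 0.6657 -0.0368  0.068 ]
wax2 [ 0.665  -0.0376  0.068 ]
flux [0.552  0.0381 0.064 ]
flux2 [0.552  0.0381 0.064 ]
glue [ 0.5631 -0.0928  0.088 ]
oil [ 0.4395 -0.0744  0.086 ]
cleaner [0.4277 0.0436 0.08  ]
spool [ 0.5034 -0.0326  0.032 ]
knob [0.5593 0.187  0.155 ]
stowedcap [ 0.5983 -0.2785  0.078 ]
oil body [ 0.4368 -0.0748] [ -80.7445 -174.7435   97.0294    7.9211] [0.0512 0.0461 0.0491 0.0441]
```

```bash
cat >> h.py <<'E'
np.set_printoptions(precision=4,suppress=True)
def Rdown(yaw): c,s=np.cos(yaw),np.sin(yaw); return np.array([[c,s,0],[s,-c,0],[0,0,-1.]])
def plan(*targets,src=None):
    "targets (x,y,z,yawdeg); each relative to the present pose, or src=(pos,R)"
    o=ctrl.get_obs(); p,Q=(o["tool_pos"],R.from_rotvec(o["tool_rot"]).as_matrix()) if src is None else src
    for t in targets:
        d=Q.T@(np.array(t[:3])-p); r=R.from_matrix(Q.T@Rdown(np.radians(t[3]))).as_rotvec()
        print(t,"d",d.round(4),"r",r.round(4),"rows",np.linalg.norm(d)/.0417,np.linalg.norm(r)/.125)
def yaw(): return np.degrees(np.arctan2(*R.from_rotvec(ctrl.get_obs()["tool_rot"]).as_matrix()[[1,0],0]))
PO=np.array([.5600,.1870]); PY=np.radians(7.0)
def press(x,y,z): c,s=np.cos(PY),np.sin(PY); return [PO[0]+c*x-s*y,PO[1]+s*x+c*y,z]
CO=np.array([.524,-.3226]); CY=np.radians(-31.0)
def cell(i,j): c,s=np.cos(CY),np.sin(CY); x,y=.077*i-.0385,.077*j; return CO+[c*x-s*y,s*x+c*y]
E
python3 - <<'E'
from h import *
plan((.5,0,.28,135))
E
```

```text
(0.5, 0, 0.28, 135) d [ 0.4674 -0.4471 -0.0302] r [-0.001  -0.002  -1.9934] rows 15.527397703288992 15.947385852527393
```

```bash
python3 jog.py '0.085 0.467 -0.447 -0.03 0 0 -1.99;0.085 0.467 -0.447 -0.03 0 0 -1.99;0.085 0.467 -0.447 -0.03 0 0 -1.99;0.085 0.467 -0.447 -0.03 0 0 -1.99;0.085 0.467 -0.447 -0.03 0 0 -1.99;0.085 0.467 -0.447 -0.03 0 0 -1.99;0.085 0.467 -0.447 -0.03 0 0 -1.99;0.085 0.467 -0.447 -0.03 0 0 -1.99;0.085 0.467 -0.447 -0.03 0 0 -1.99;0.085 0.467 -0.447 -0.03 0 0 -1.99;0.085 0.467 -0.447 -0.03 0 0 -1.99;0.085 0.467 -0.447 -0.03 0 0 -1.99;0.085 0.467 -0.447 -0.03 0 0 -1.99;0.085 0.467 -0.447 -0.03 0 0 -1.99;0.085 0.467 -0.447 -0.03 0 0 -1.99;0.085 0.467 -0.447 -0.03 0 0 -1.99;0.085 0.467 -0.447 -0.03 0 0 -1.99;0.085 0.467 -0.447 -0.03 0 0 -1.99'; python3 - <<'E'
from h import *
print(yaw(),ctrl.get_obs()["q"])
plan((.444,.338,.22,246.8))
E
```

```text
t: 1.6
tool_pos: [0.4997, 0.0004, 0.2794]
tool_rot: [-1.204, -2.9, 0.001]
contact_force: [-0.2, 0.4, -0.2]
opening: 0.085
grip_force: 0.0
134.89753398807596 [-0.1481 -0.2687  1.8611 -0.0004  1.5504 -0.9317]
(0.444, 0.338, 0.22, 246.8) d [0.2784 0.1989 0.0594] r [ 0.     -0.0015 -1.9531] rows 8.329268274921917 15.624530876736655
```

```bash
python3 jog.py '0.085 0.278 0.199 0.059 0 0 -1.953;0.085 0.278 0.199 0.059 0 0 -1.953;0.085 0.278 0.199 0.059 0 0 -1.953;0.085 0.278 0.199 0.059 0 0 -1.953;0.085 0.278 0.199 0.059 0 0 -1.953;0.085 0.278 0.199 0.059 0 0 -1.953;0.085 0.278 0.199 0.059 0 0 -1.953;0.085 0.278 0.199 0.059 0 0 -1.953;0.085 0.278 0.199 0.059 0 0 -1.953;0.085 0.278 0.199 0.059 0 0 -1.953;0.085 0.278 0.199 0.059 0 0 -1.953;0.085 0.278 0.199 0.059 0 0 -1.953;0.085 0.278 0.199 0.059 0 0 -1.953;0.085 0.278 0.199 0.059 0 0 -1.953;0.085 0.278 0.199 0.059 0 0 -1.953;0.085 0.278 0.199 0.059 0 0 -1.953;0.085 0.278 0.199 0.059 0 0 -1.953;0.085 0.278 0.199 0.059 0 0 -1.953'; python3 - <<'E'
from h import *
im=ctrl.get_image("wrist")[:,:,::-1].copy()
cv2.imwrite("pics/w1.png",im); print(yaw(),ctrl.get_obs()["q"])
E
```

```text
t: 3.1
tool_pos: [0.4454, 0.3356, 0.2207]
tool_rot: [1.721, -2.628, 0.0]
contact_force: [-0.2, 0.1, 0.4]
opening: 0.0847
grip_force: 0.0
-113.52668845424823 [ 0.5127 -0.0875  1.8005 -0.0002  1.429  -2.2182]
```

View pics/w1.png

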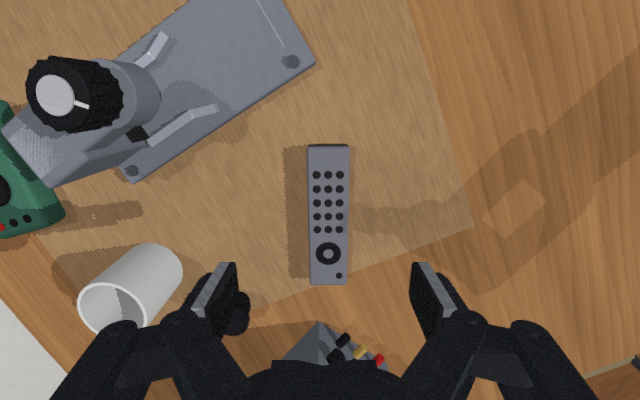

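The wrist view shows the remote lying nearly straight below, with its top corners at (308,145), (348,145), (348,284) and (311,284). Press base corners are at (316,63) and (135,183).

```bash
python3 - <<'E'
from h import *
P=ray("wrist",[(308,145),(348,145),(348,284),(311,284)],.024)[:,:2]
e1=P[0]+P[1]-P[2]-P[3]; print("remote",P.mean(0),np.linalg.norm(e1)/2,np.linalg.norm(P[1]-P[0]),"ang",np.degrees(np.arctan2(e1[1],e1[0])))
c=P.mean(0)
Q=ray("wrist",[(316,63),(135,183)],.02)[:,:2]; d=Q[1]-Q[0]; a=np.arctan2(d[1],d[0]);print("press corners",Q,np.hypot(*d),np.degrees(a))
# corner left-front = (-.15,.055), left-back=(.095,.055)
for q,l in zip(Q,[(-.15,.055),(.095,.055)]): print(q-np.array([np.cos(a)*l[0]-np.sin(a)*l[1],np.sin(a)*l[0]+np.cos(a)*l[1]]))
print("pixel check top: press corners",proj("top",[press(-.15,.055,.02),press(-.15,-.055,.02),press(.095,-.055,.02)]))
print("loupe",ray("top",[(170+70/4,140+220/4)],.044))
u=e1/np.linalg.norm(e1); g=c+.045*u; print("grasp",g)
plan((*g,.023,np.degrees(np.arctan2(u[1],u[0]))))
E
```

```text
remote [0.4599 0.3821] 0.1691756274093386 0.04171657257099789 ang -112.63766833398425
press corners [[0.4066 0.2262]
 [0.6417 0.2561]] 0.23704287752993974 7.252844208034539
[0.5623 0.1906]
[0.5544 0.1896]
pixel check top: press corners [[260.2009 268.5956]
 [297.4437 264.2001]
 [289.2865 183.319 ]]
loupe [[0.6182 0.4437 0.044 ]]
grasp [0.4426 0.3406]
(np.float64(0.4426071427525478), np.float64(0.34057943171770244), 0.023, np.float64(-112.63766833398425)) d [-0.0034  0.0044  0.1978] r [ 0.0001 -0.0004 -0.0155] rows 4.7452062295310675 0.12418372618336124
```

```bash
python3 jog.py '0.085 -0.003 0.004 0.04 0 0 -0.016;0.085 -0.003 0.004 0.08 0 0 -0.016;0.085 -0.003 0.004 0.12 0 0 -0.016;0.085 -0.003 0.004 0.15 0 0 -0.016;0.085 -0.003 0.004 0.18 0 0 -0.016;0.085 -0.003 0.004 0.198 0 0 -0.016;0.085 -0.003 0.004 0.198 0 0 -0.016;0.03 -0.003 0.004 0.198 0 0 -0.016;0.03 -0.003 0.004 0.198 0 0 -0.016;0.03 -0.003 0.004 0.198 0 0 -0.016;0.03 -0.003 0.004 0.198 0 0 -0.016;0.03 -0.003 0.004 0.198 0 0 -0.016;0.03 -0.003 0.004 0.198 0 0 -0.016;0.03 -0.003 0.004 0.198 0 0 -0.016' 50
```

```text
t: 4.32
tool_pos: [0.4444, 0.3421, 0.0257]
tool_rot: [-1.745, 2.607, -0.001]
contact_force: [0.3, -0.8, 7.1]
opening: 0.0449
grip_force: 54.1
```

```bash
python3 jog.py '0.03 0 0 -0.02 0 0 0;0.03 0 0 -0.06 0 0 0;0.03 0 0 -0.1 0 0 0;0.03 0 0 -0.1 0 0 0;0.03 0 0 -0.1 0 0 0' ; python3 - <<'E'
from h import *
o=ctrl.get_obs();print(o["contact_force"],o["wrist_torque"],o["tool_pos"],yaw())
im=ctrl.get_image("side")[:,:,::-1]; crop("s1",im,160,200,200,150,4)
E
```

```text
t: 4.73
tool_pos: [0.4446, 0.3424, 0.1271]
tool_rot: [-1.744, 2.604, -0.001]
contact_force: [-0.1, 0.3, -1.2]
opening: 0.0447
grip_force: 53.3
[-0.1253  0.2725 -1.2319] [-0.1298  0.0069 -0.0074] [0.4446 0.3424 0.1271] -112.37601597104948
```

View pics/s1.png

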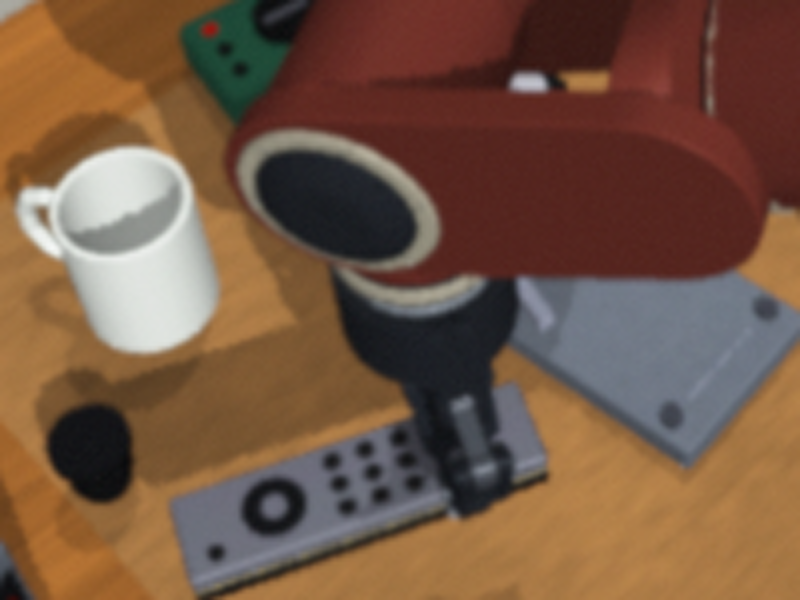

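The remote is lifted and roughly level. Next I'll carry it in front of the press.

```bash
sed -i 's/^PO=.*/PO=np.array([.5600,.1878]); PY=np.radians(7.1)/' h.py; python3 - <<'E'
from h import *
plan((*press(-.187,0,.1),187.1))
E
```

```text
(np.float64(0.37443392761541366), np.float64(0.16468652384952787), 0.1, 187.1) d [ 0.1896 -0.0039  0.0239] r [-0.0004  0.0025  1.0563] rows 4.583739744670391 8.450177503934638
```

```bash
python3 jog.py '0.03 0.03 -0.001 0.003 0 0 0.12;0.03 0.05 -0.001 0.006 0 0 0.24;0.03 0.07 -0.002 0.009 0 0 0.36;0.03 0.09 -0.002 0.012 0 0 0.48;0.03 0.11 -0.003 0.015 0 0 0.6;0.03 0.13 -0.003 0.018 0 0 0.72;0.03 0.15 -0.003 0.021 0 0 0.84;0.03 0.17 -0.004 0.024 0 0 0.96;0.03 0.19 -0.004 0.024 0 0 1.056;0.03 0.19 -0.004 0.024 0 0 1.056;0.03 0.19 -0.004 0.024 0 0 1.056;0.03 0.19 -0.004 0.024 0 0 1.056' ; python3 - <<'E'
from h import *
im=ctrl.get_image("wrist")[:,:,::-1]; cv2.imwrite("pics/w2.png",im)
im=ctrl.get_image("side")[:,:,::-1]; crop("s2",im,200,180,200,150,4)
print(yaw(),ctrl.get_obs()["q"]); plan((*press(-.187,0,.049),187.1))
E
```

```text
t: 5.78
tool_pos: [0.3732, 0.1639, 0.0978]
tool_rot: [0.196, -3.133, 0.0]
contact_force: [0.4, 0.6, -1.1]
opening: 0.0448
grip_force: 53.2
-172.8143588440578 [ 0.2314 -0.3581  2.2404  0.0002  1.2603 -1.4649]
(np.float64(0.37443392761541366), np.float64(0.16468652384952787), 0.049, 187.1) d [-0.0007  0.0003  0.0495] r [ 0.0001 -0.001   0.0015] rows 1.1882389278643155 0.014438064511390552
```

View pics/s2.png

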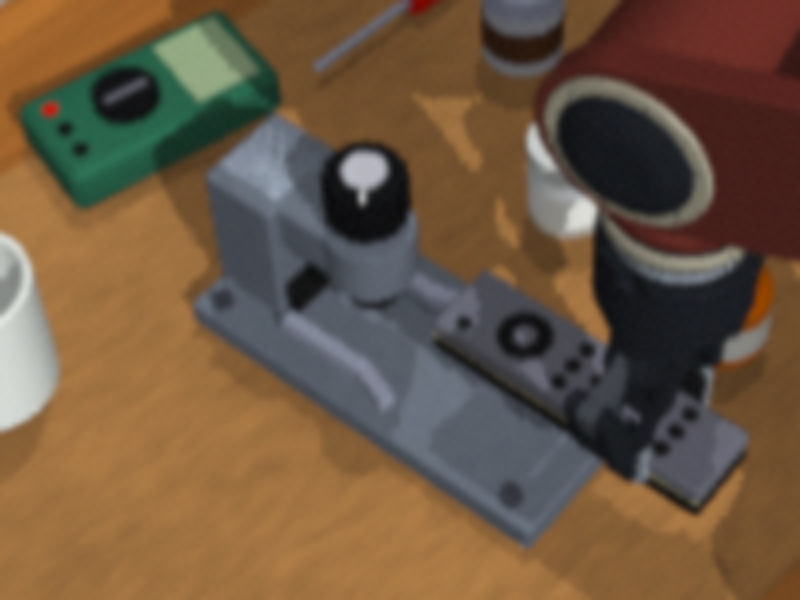

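The side view shows the remote held level in front of the guides. Its rear top corners are at (435,330) and (483,272), and the knob is at (366,165). I'll check the lateral alignment from these.

```bash
python3 - <<'E'
from h import *
f=lambda c:[((x+.5)/4-.5+200,(y+.5)/4-.5+180) for x,y in c]
def topress(p): d=p[:2]-PO; c,s=np.cos(PY),np.sin(PY); return np.array([c*d[0]+s*d[1],-s*d[0]+c*d[1]])
for p in ray("side",f([(435,328),(483,272)]),.096): print("end corner",topress(p))
for p in ray("side",f([(365,160)]),.155): print("knob",topress(p))
for p in ray("side",f([(387,388),(444,288)]),.03): print("guide tips",topress(p))
for p in ray("side",f([(527,535)]),.02): print("front left corner",topress(p))
print("tool",topress(ctrl.get_obs()["tool_pos"]))
E
```

```text
end corner [-0.0634  0.0245]
end corner [-0.0605 -0.0193]
knob [ 0.005 -0.004]
guide tips [-0.0369  0.0367]
guide tips [-0.0185 -0.0352]
front left corner [-0.1492  0.0568]
tool [-0.1877 -0.0003]
```

```bash
python3 jog.py '0.03 0 0 0.025 0 0 0;0.03 0 0 0.049 0 0 0;0.03 0 0 0.049 0 0 0;0.03 -0.02 0 0.049 0 0 0;0.03 -0.04 0 0.049 0 0 0;0.03 -0.055 0 0.049 0 0 0;0.03 -0.07 0 0.049 0 0 0;0.03 -0.085 0 0.049 0 0 0;0.03 -0.09 0 0.049 0 0 0;0.03 -0.09 0 0.049 0 0 0'; python3 - <<'E'
from h import *
print(yaw(),ctrl.get_obs()["wrist_torque"]); plan((*press(-.086,0,.047),187.1))
E
```

```text
t: 6.72
tool_pos: [0.4646, 0.1756, 0.051]
tool_rot: [-0.196, 3.135, 0.0]
contact_force: [-0.8, -0.0, -0.9]
opening: 0.0445
grip_force: 53.2
-172.85480671675552 [-0.0036  0.0625 -0.0348]
(np.float64(0.474659453341848), np.float64(0.17717027300031762), 0.047, 187.1) d [-0.0102  0.0003  0.004 ] r [0.0001 0.0009 0.0008] rows 0.26211726297846144 0.009853477005749905
```

```bash
python3 jog.py '0.03 -0.003 0 0.003 0 0 0;0.03 -0.006 0 0.005 0 0 0;0.03 -0.008 0 0.005 0 0 0;0.03 -0.009 0 0.005 0 0 0;0.03 -0.01 0 0.005 0 0 0;0.03 -0.01 0 0.005 0 0 0'; python3 - <<'E'
from h import *
print(yaw(),ctrl.get_obs()["wrist_torque"]); plan((*press(-.086,0,.047),187.1))
E
```

```text
t: 7.22
tool_pos: [0.4716, 0.1763, 0.0457]
tool_rot: [0.196, -3.131, 0.001]
contact_force: [-8.7, -1.6, 10.1]
opening: 0.0448
grip_force: 54.5
-172.85480839450707 [-0.2276  1.1357 -0.0549]
(np.float64(0.474659453341848), np.float64(0.17717027300031762), 0.047, 187.1) d [-0.0031  0.0005 -0.0013] r [-0.0002 -0.0042  0.0008] rows 0.08224810082123314 0.03443996801320111
```

```bash
python3 jog.py '0.03 -0.001 0 -0.001 0 0 0;0.03 -0.002 0 -0.001 0 0 0;0.03 -0.003 0 -0.001 0 0 0;0.03 -0.003 0 -0.001 0 0 0'; python3 - <<'E'
from h import *
print(yaw(),ctrl.get_obs()["wrist_torque"]); plan((*press(-.086,0,.047),187.1))
im=ctrl.get_image("side")[:,:,::-1]; crop("s3",im,215,190,160,120,5)
E
```

```text
t: 7.55
tool_pos: [0.4717, 0.1763, 0.0457]
tool_rot: [0.195, -3.124, 0.002]
contact_force: [-17.6, -2.6, 14.1]
opening: 0.045
grip_force: 55.0
-172.83976853815855 [-0.4594  2.2493 -0.0248]
(np.float64(0.474659453341848), np.float64(0.17717027300031762), 0.047, 187.1) d [-0.003   0.0005 -0.0014] r [-0.0007 -0.0117  0.0011] rows 0.07972401405447851 0.09444691218937992
```

View pics/s3.png

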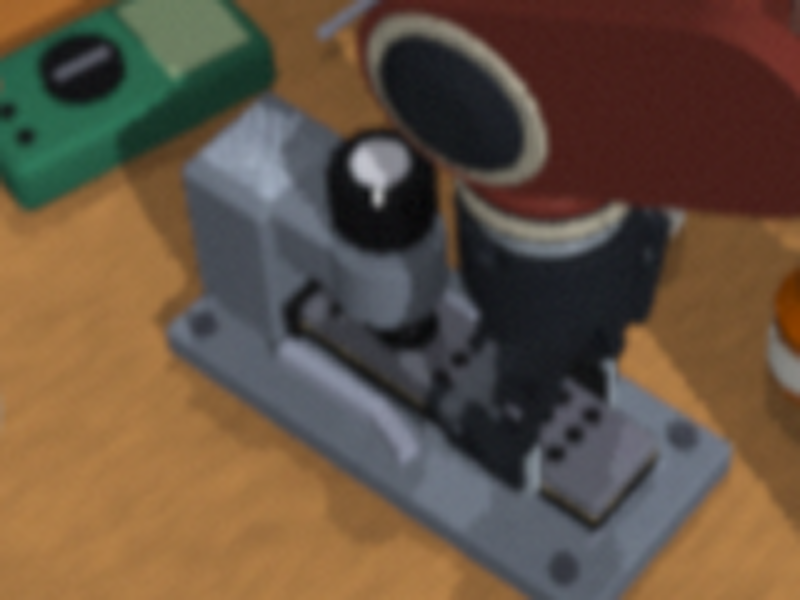

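The remote sits in the guides against the black stop: 17 N of push and no further travel. I'll relax the push, release and rise.

```bash
python3 jog.py '0.03 0.002 0 -0.001 0 0 0;0.03 0.002 0 -0.001 0 0 0;0.07 0.002 0 -0.001 0 0 0;0.07 0.002 0 -0.001 0 0 0;0.07 0.002 0 -0.001 0 0 0;0.07 0.002 0 -0.001 0 0 0;0.07 0.003 0 -0.03 0 0 0;0.07 0.006 0 -0.07 0 0 0;0.07 0.01 0 -0.11 0 0 0;0.07 0.01 0 -0.15 0 0 0;0.07 0.01 0 -0.19 0 0 0;0.085 0.01 0 -0.2 0 0 0;0.085 0.01 0 -0.2 0 0 0'; python3 - <<'E'
from h import *
print(yaw(),ctrl.get_obs()["q"])
im=ctrl.get_image("wrist")[:,:,::-1]; cv2.imwrite("pics/w3.png",im)
im=ctrl.get_image("top")[:,:,::-1]; crop("t3",im,210,165,100,110,5)
im=ctrl.get_image("side")[:,:,::-1]; crop("s4",im,215,190,160,120,5)
E
```

```text
t: 8.68
tool_pos: [0.4688, 0.176, 0.2517]
tool_rot: [-0.194, 3.125, 0.002]
contact_force: [0.8, -0.1, -0.4]
opening: 0.085
grip_force: 0.0
-172.8852148206152 [ 0.2104 -0.2592  1.8993  0.      1.4912 -1.4846]
```

View pics/s4.png

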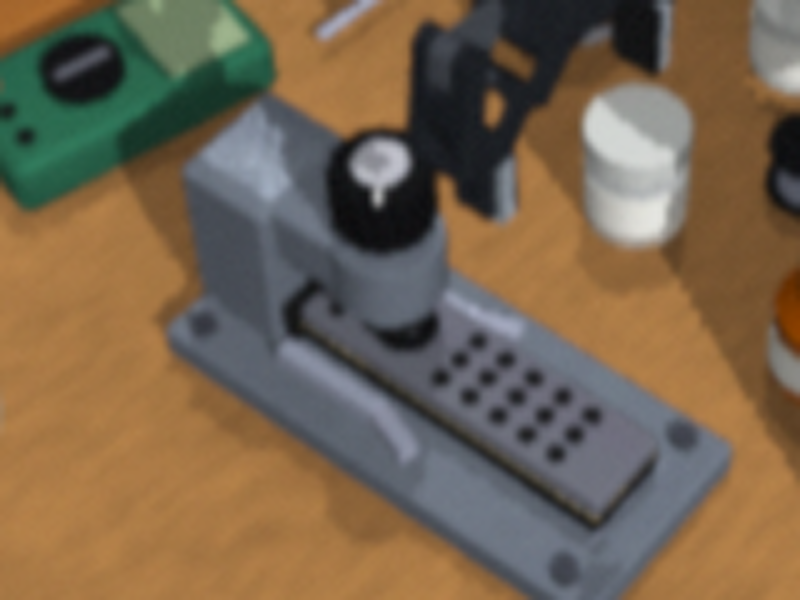

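The side view shows the remote between the guides with its end at the stop, its front corners at (600,515) and (655,450). Now I'll check that numerically, plus the column height, before gripping the knob.

```bash
cat >> h.py <<'E'
def topress(p): d=np.array(p)[:2]-PO; c,s=np.cos(PY),np.sin(PY); return np.array([c*d[0]+s*d[1],-s*d[0]+c*d[1]])
E
python3 - <<'E'
from h import *
f=lambda c:[((x+.5)/5-.5+215,(y+.5)/5-.5+190) for x,y in c]
for p in ray("side",f([(597,512),(657,448),(312,290)]),.044): print("remote corners",topress(p))
for z in (.10,.11,.12,.13): print(z,[topress(p) for p in ray("side",f([(190,180),(267,97)]),z)])
plan((*press(0,0,.23),265))
plan((*press(0,0,.143),265))
E
```

```text
remote corners [-0.1308  0.0241]
remote corners [-0.1318 -0.0172]
remote corners [0.0419 0.0108]
0.1 [array([0.0934, 0.0277]), array([ 0.0998, -0.0295])]
0.11 [array([0.0867, 0.033 ]), array([ 0.093 , -0.0235])]
0.12 [array([0.08  , 0.0383]), array([ 0.0863, -0.0175])]
0.13 [array([0.0734, 0.0436]), array([ 0.0795, -0.0115])]
(np.float64(0.56), np.float64(0.1878), 0.23, 265) d [-0.0954  0.0007  0.0138] r [ 0.0017 -0.0025 -1.3594] rows 2.31124680522944 10.875189926685593
(np.float64(0.56), np.float64(0.1878), 0.143, 265) d [-0.0956  0.0008  0.1008] r [ 0.0017 -0.0025 -1.3594] rows 3.3317872095576404 10.875189926685593
```

View pics/w3.png

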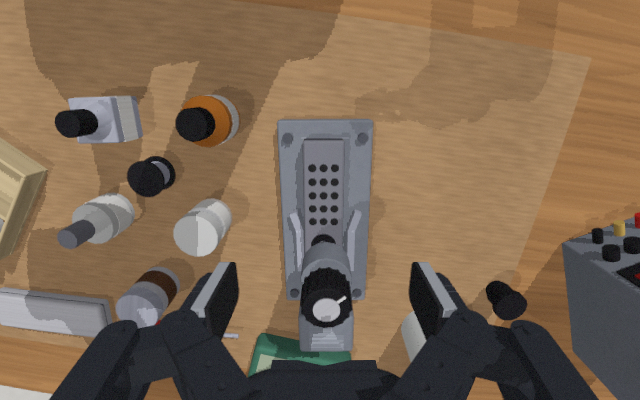

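The wrist view shows the remote straight in the press, with the knob's white disc at (326,310). Next I refine the knob centre.

```bash
python3 - <<'E'
from h import *
for p in ray("wrist",[(327,309)],.155): print(p,topress(p))
for p in ray("wrist",[(278,121),(374,121)],.02): print(topress(p))
E
python3 jog.py '0.085 -0.025 0.001 0.001 0 0 -0.12;0.085 -0.05 0.001 0.005 0 0 -0.24;0.085 -0.07 0.001 0.01 0 0 -0.36;0.085 -0.09 0.001 0.014 0 0 -0.48;0.085 -0.096 0.001 0.014 0 0 -0.6;0.085 -0.096 0.001 0.014 0 0 -0.72;0.085 -0.096 0.001 0.014 0 0 -0.84;0.085 -0.096 0.001 0.014 0 0 -0.96;0.085 -0.096 0.001 0.014 0 0 -1.08;0.085 -0.096 0.001 0.014 0 0 -1.2;0.085 -0.096 0.001 0.014 0 0 -1.32;0.085 -0.096 0.001 0.014 0 0 -1.36;0.085 -0.096 0.001 0.014 0 0 -1.36'
python3 - <<'E'
from h import *
print(yaw(),ctrl.get_obs()["q"]); plan((*press(0,0,.143),265))
im=ctrl.get_image("wrist")[:,:,::-1]; crop("w4",im,160,150,320,240,2)
E
```

```text
[0.5496 0.1882 0.155 ] [-0.0102  0.0017]
[-0.1539 -0.0515]
[-0.1539  0.0548]
t: 9.92
tool_pos: [0.56, 0.188, 0.2284]
tool_rot: [2.121, -2.312, -0.004]
contact_force: [0.2, -0.4, -0.0]
opening: 0.0851
grip_force: 0.0
-94.93291784100559 [ 0.198  -0.0106  1.7134  0.      1.4443 -2.8575]
(np.float64(0.56), np.float64(0.1878), 0.143, 265) d [ 0.0001 -0.0005  0.0854] r [ 0.0053 -0.0015  0.0012] rows 2.04914243970916 0.04516737181852178
```

View pics/w4.png

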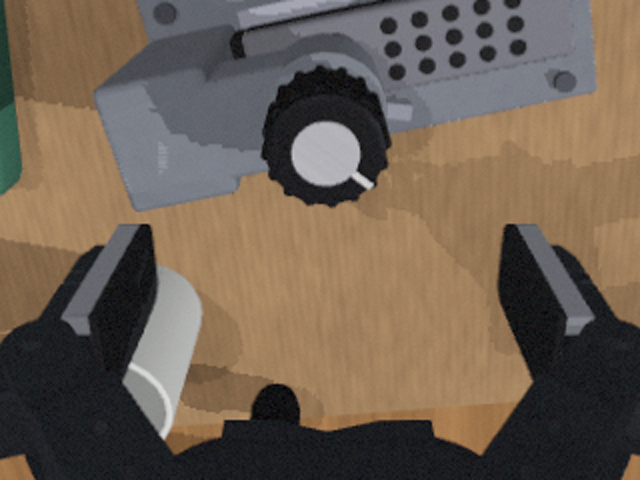

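The knob disc centre is at crop (326,154), full-image (323,227), with the fingers straddling its sides.

```bash
python3 - <<'E'
from h import *
for z in(.155,.16):
  for p in ray("wrist",[(323,227)],z): print(p,topress(p))
E
```

```text
[0.5613 0.1904 0.155 ] [0.0016 0.0024]
[0.5612 0.1882 0.16  ] [0.0012 0.0002]
```

```bash
python3 jog.py '0.085 -0.001 -0.001 0.03 0 0 0;0.085 -0.001 -0.001 0.06 0 0 0;0.085 -0.001 -0.001 0.085 0 0 0;0.085 -0.001 -0.001 0.085 0 0 0;0.085 -0.001 -0.001 0.085 0 0 0;0.03 -0.001 -0.001 0.085 0 0 0;0.03 -0.001 -0.001 0.085 0 0 0;0.03 -0.001 -0.001 0.085 0 0 0;0.03 -0.001 -0.001 0.085 0 0 0;0.03 -0.001 -0.001 0.085 0 0 0;0.03 -0.001 -0.001 0.085 0 0 0' 40
python3 - <<'E'
from h import *
o=ctrl.get_obs();print(yaw(),o["q"],o["wrist_torque"])
E
```

```text
t: 10.88
tool_pos: [0.5609, 0.1899, 0.1495]
tool_rot: [2.121, -2.313, -0.005]
contact_force: [-11.9, 0.5, 9.7]
opening: 0.0425
grip_force: 40.1
-94.95545631824656 [ 0.2001  0.0599  1.778   0.0016  1.3078 -2.8555] [-0.0478  1.9327 -0.0619]
```

```bash
python3 jog.py '0.03 0 0.001 -0.002 0 0 0;0.03 0 0.002 -0.004 0 0 0;0.03 0 0.002 -0.004 0 0 0'
python3 - <<'E'
from h import *
o=ctrl.get_obs();print(yaw(),o["wrist_torque"])
E
```

```text
t: 11.13
tool_pos: [0.5604, 0.1898, 0.1499]
tool_rot: [-2.122, 2.314, -0.0]
contact_force: [3.5, 2.1, -10.4]
opening: 0.0426
grip_force: 43.8
-94.96138458538034 [ 0.4666 -0.7682  0.0227]
```

```bash
python3 jog.py '0.03 0 -0.0005 0.002 0 0 0.12;0.03 0 -0.0005 0.002 0 0 0.24;0.03 0 -0.0005 0.002 0 0 0.36;0.03 0 -0.0005 0.002 0 0 0.48;0.03 0 -0.0005 0.002 0 0 0.6;0.03 0 -0.0005 0.002 0 0 0.72;0.03 0 -0.0005 0.002 0 0 0.84;0.03 0 -0.0005 0.002 0 0 0.96;0.03 0 -0.0005 0.002 0 0 1.08;0.03 0 -0.0005 0.002 0 0 1.2;0.03 0 -0.0005 0.002 0 0 1.2'
python3 - <<'E'
from h import *
o=ctrl.get_obs();print(yaw(),o["q"],o["wrist_torque"])
E
```

```text
t: 12.05
tool_pos: [0.5607, 0.1896, 0.1497]
tool_rot: [0.442, -3.11, -0.001]
contact_force: [-3.1, 1.3, 0.5]
opening: 0.0429
grip_force: 44.7
-163.83198836283768 [ 0.2002  0.057   1.7807  0.0006  1.3045 -1.6529] [ 0.14    0.5051 -0.1099]
```

```bash
python3 jog.py '0.03 0 0 0 0 0 0.12;0.03 0 0 0 0 0 0.24;0.03 0 0 0 0 0 0.36;0.03 0 0 0 0 0 0.48;0.03 0 0 0 0 0 0.6;0.03 0 0 0 0 0 0.72;0.03 0 0 0 0 0 0.84;0.03 0 0 0 0 0 0.96;0.03 0 0 0 0 0 1.08;0.03 0 0 0 0 0 1.2;0.03 0 0 0 0 0 1.32;0.03 0 0 0 0 0 1.44;0.03 0 0 0 0 0 1.56;0.03 0 0 0 0 0 1.68;0.03 0 0 0 0 0 1.8;0.03 0 0 0 0 0 1.8'
python3 - <<'E'
from h import *
o=ctrl.get_obs();print(yaw(),o["q"],o["wrist_torque"],o["effort"][5])
E
python3 jog.py '0.03 0 0 0 0 0 0.1;0.03 0 0 0 0 0 0.2;0.03 0 0 0 0 0 0.3;0.03 0 0 0 0 0 0.4'
python3 - <<'E'
from h import *
o=ctrl.get_obs();print(yaw(),o["q"],o["wrist_torque"],o["effort"][5])
E
python3 jog.py '0.03 0 0 0 0 0 0.1;0.03 0 0 0 0 0 0.2;0.03 0 0 0 0 0 0.3;0.03 0 0 0 0 0 0.4'
python3 - <<'E'
from h import *
o=ctrl.get_obs();print(yaw(),o["q"],o["wrist_torque"],o["effort"][5])
E
```

```text
t: 13.38
tool_pos: [0.5604, 0.1896, 0.1497]
tool_rot: [-2.158, -2.282, 0.001]
contact_force: [-4.8, 1.2, 2.7]
opening: 0.0425
grip_force: 44.9
93.19844369917399 [0.2002 0.057  1.7808 0.0007 1.3053 0.1442] [ 0.1375  0.9809 -0.1599] 0.6802665442228317
t: 13.72
tool_pos: [0.5604, 0.1897, 0.1497]
tool_rot: [-2.568, -1.808, 0.002]
contact_force: [-5.6, 1.7, 1.9]
opening: 0.0426
grip_force: 44.9
70.3017009120298 [0.2003 0.057  1.7808 0.0009 1.3052 0.5438] [0.2544 1.0299 0.1307] -0.8568232879042625
t: 14.05
tool_pos: [0.5604, 0.1898, 0.1497]
tool_rot: [-2.876, -1.262, 0.002]
contact_force: [-5.0, 1.6, 3.6]
opening: 0.0425
grip_force: 44.9
47.39476989802793 [0.2003 0.057  1.7808 0.001  1.3052 0.9437] [0.333  0.9812 0.1634] -0.7789590954780579
```

```bash
python3 jog.py '0.03 0 0 0 0 0 0.12;0.03 0 0 0 0 0 0.24;0.03 0 0 0 0 0 0.36;0.03 0 0 0 0 0 0.48;0.03 0 0 0 0 0 0.6;0.03 0 0 0 0 0 0.72;0.03 0 0 0 0 0 0.84;0.03 0 0 0 0 0 0.96;0.03 0 0 0 0 0 1.08;0.03 0 0 0 0 0 1.2'
python3 - <<'E'
from h import *
o=ctrl.get_obs();print(yaw(),o["q"],o["wrist_torque"],o["effort"][5])
E
python3 jog.py '0.03 0 0 0 0 0 0.12;0.03 0 0 0 0 0 0.24;0.03 0 0 0 0 0 0.36;0.03 0 0 0 0 0 0.48;0.03 0 0 0 0 0 0.6;0.03 0 0 0 0 0 0.66;0.03 0 0 0 0 0 0.66;0.03 0 0 0 0 0 0.66'
python3 - <<'E'
from h import *
o=ctrl.get_obs();print(yaw(),o["q"],o["wrist_torque"],o["effort"][5])
cv2.imwrite("pics/wk.png",ctrl.get_image("wrist")[:,:,::-1])
E
```

```text
t: 14.88
tool_pos: [0.5606, 0.1898, 0.1497]
tool_rot: [-3.086, 0.584, 0.002]
contact_force: [-4.4, 1.5, 2.5]
opening: 0.0429
grip_force: 44.7
-21.412764405528478 [0.2004 0.057  1.7808 0.0011 1.3046 2.1446] [0.3605 0.8703 0.2154] -0.9828134626150131
t: 15.55
tool_pos: [0.5607, 0.1898, 0.1497]
tool_rot: [-2.735, 1.545, 0.002]
contact_force: [-5.0, 1.0, 1.7]
opening: 0.0426
grip_force: 45.0
-58.92911052070467 [0.2003 0.057  1.7807 0.0011 1.3044 2.7993] [ 0.3458  0.8105 -0.0306] -0.011754081642720848
```

```bash
python3 jog.py '0.085 0 0 0 0 0 0;0.085 0 0 0 0 0 0;0.085 0 0 0 0 0 0;0.085 0 0 0 0 0 0;0.085 0 0 -0.03 0 0 0;0.085 0 0 -0.06 0 0 0;0.085 0 0 -0.1 0 0 0;0.085 0 0 -0.11 0 0 0;0.085 0 0 -0.11 0 0 0'
python3 - <<'E'
from h import *
print(yaw(),ctrl.get_obs()["q"])
plan((.52,-.02,.26,-60))
E
```

```text
t: 16.35
tool_pos: [0.5636, 0.1898, 0.265]
tool_rot: [-2.726, 1.549, -0.013]
contact_force: [-0.9, -0.7, 1.1]
opening: 0.0849
grip_force: 0.0
-59.21284037354681 [ 0.1998 -0.0337  1.6749 -0.0002  1.4899  2.804 ]
(0.52, -0.02, 0.26, -60) d [0.1579 0.1449 0.0042] r [-0.0099 -0.0036  0.0138] rows 5.139069539331305 0.13855959087309516
```

The clutch torque of about 0.2 N m was reached and held over the last radian or so, so I released the knob. Next I check for knocked bottles by template matching against the first top image.

```bash
cat >> h.py <<'E'
PX={"wax":((719+.5)/4-.5+170,(157+.5)/4-.5+140,.068),"flux":((616+.5)/4-.5+170,(311+.5)/4-.5+140,.064),"glue":((241+.5)/4-.5+310,(293+.5)/4-.5+140,.088),
"oil":((217+.5)/4-.5+310,(470+.5)/4-.5+140,.086),"cleaner":((607+.5)/4-.5+170,(486+.5)/4-.5+140,.08),"spool":((711+.5)/4-.5+170,(382+.5)/4-.5+140,.032),
"stowed":((497+.5)/4-.5+310,(248+.5)/4-.5+140,.078),"loupe":((70+.5)/4-.5+170,(220+.5)/4-.5+140,.044)}
def find(names=PX):
    a=cv2.imread("pics/top0.png"); b=ctrl.get_image("top")[:,:,::-1].copy(); cv2.imwrite("pics/now.png",b)
    s=4; A=cv2.resize(a,None,fx=s,fy=s,interpolation=cv2.INTER_CUBIC); B=cv2.resize(b,None,fx=s,fy=s,interpolation=cv2.INTER_CUBIC)
    for n in names:
        x,y,z=PX[n]; X,Y=int(x*s),int(y*s); h=44; m=120
        T=A[Y-h:Y+h,X-h:X+h]; S=B[Y-h-m:Y+h+m,X-h-m:X+h+m]
        r=cv2.matchTemplate(S,T,cv2.TM_CCOEFF_NORMED); _,v,_,l=cv2.minMaxLoc(r)
        dx,dy=(l[0]-m)/s,(l[1]-m)/s
        print(n,"score %.2f shift px %.2f %.2f"%(v,dx,dy),"world",ray("top",[(x+dx,y+dy)],z)[0][:2])
E
python3 - <<'E'
from h import *
find()
E
```

```text
wax score 0.81 shift px 0.00 -0.25 world [ 0.6665 -0.0368]
flux score 0.95 shift px 0.25 -0.25 world [0.5527 0.0374]
glue score 0.80 shift px -0.25 0.00 world [ 0.5631 -0.0921]
oil score 0.91 shift px 0.00 0.00 world [ 0.4395 -0.0744]
cleaner score 0.89 shift px -0.25 -0.25 world [0.4283 0.0443]
spool score 0.95 shift px 0.00 -0.25 world [ 0.5041 -0.0326]
stowed score 1.00 shift px 0.00 0.00 world [ 0.5983 -0.2785]
loupe score 0.87 shift px -0.25 0.00 world [0.6193 0.4457]
```

```bash
python3 - <<'E'
from h import *
plan((.5523,.0378,.14,-60),(.5523,.0378,.057,-60))
E
```

```text
(0.5523, 0.0378, 0.14, -60) d [0.125  0.0868 0.1215] r [-0.0051 -0.0019  0.0136] rows 4.6699084806829845 0.11689718938618594
(0.5523, 0.0378, 0.057, -60) d [0.1248 0.0873 0.2045] r [-0.0051 -0.0019  0.0136] rows 6.114307794709917 0.11689718938618594
```

```bash
python3 jog.py '0.085 0.03 0.02 0 -0.005 -0.002 0.014;0.085 0.06 0.04 0 -0.005 -0.002 0.014;0.085 0.09 0.06 0.01 -0.005 -0.002 0.014;0.085 0.115 0.08 0.03 -0.005 -0.002 0.014;0.085 0.125 0.087 0.06 -0.005 -0.002 0.014;0.085 0.125 0.087 0.09 -0.005 -0.002 0.014;0.085 0.125 0.087 0.12 -0.005 -0.002 0.014;0.085 0.125 0.087 0.15 -0.005 -0.002 0.014;0.085 0.125 0.087 0.18 -0.005 -0.002 0.014;0.085 0.125 0.087 0.203 -0.005 -0.002 0.014;0.085 0.125 0.087 0.203 -0.005 -0.002 0.014;0.03 0.125 0.087 0.203 -0.005 -0.002 0.014;0.03 0.125 0.087 0.203 -0.005 -0.002 0.014;0.03 0.125 0.087 0.203 -0.005 -0.002 0.014;0.03 0.125 0.087 0.203 -0.005 -0.002 0.014;0.03 0.125 0.087 0.203 -0.005 -0.002 0.014' 40
python3 - <<'E'
from h import *
print(yaw()); c=cell(0,-1);print(c)
plan((.5523,.0378,.145,-60),(c[0],c[1],.145,-76))
E
```

```text
t: 17.73
tool_pos: [0.5517, 0.0374, 0.0582]
tool_rot: [2.719, -1.571, -0.001]
contact_force: [0.7, 0.7, 3.9]
opening: 0.0508
grip_force: 42.2
-60.04758520029949
[ 0.4513 -0.3688]
(0.5523, 0.0378, 0.145, -60) d [-0.     -0.0006 -0.0868] r [ 0.0016 -0.0004 -0.0008] rows 2.0805893788810255 0.014681127615643544
(np.float64(0.4513411271548945), np.float64(-0.36877291627002556), 0.145, -76) d [ 0.3018  0.2899 -0.0862] r [ 0.0015 -0.0006  0.2784] rows 10.246478819380316 2.2274129923373573
```

```bash
python3 jog.py '0.03 0 0 -0.04 0 0 0;0.03 0 0 -0.08 0 0 0;0.03 0 0 -0.12 0 0 0;0.03 0.03 0.028 -0.12 0 0 0.05;0.03 0.06 0.056 -0.12 0 0 0.1;0.03 0.09 0.085 -0.12 0 0 0.15;0.03 0.12 0.114 -0.12 0 0 0.2;0.03 0.15 0.142 -0.12 0 0 0.25;0.03 0.18 0.172 -0.12 0 0 0.278;0.03 0.21 0.2 -0.12 0 0 0.278;0.03 0.24 0.23 -0.12 0 0 0.278;0.03 0.27 0.26 -0.12 0 0 0.278;0.03 0.295 0.283 -0.12 0 0 0.278;0.03 0.302 0.29 -0.1 0 0 0.278;0.03 0.302 0.29 -0.08 0 0 0.278;0.03 0.302 0.29 -0.08 0 0 0.278'
python3 - <<'E'
from h import *
print(yaw(),ctrl.get_obs()["q"]); c=cell(0,-1)
plan((c[0],c[1],.0645,-76))
im=ctrl.get_image("wrist")[:,:,::-1]; cv2.imwrite("pics/w5.png",im)
E
```

```text
t: 19.07
tool_pos: [0.4473, -0.3679, 0.1326]
tool_rot: [2.472, -1.935, -0.018]
contact_force: [-1.2, 1.3, -3.1]
opening: 0.0501
grip_force: 42.7
-76.09961645167576 [-0.8147  0.0526  1.816  -0.0046  1.2838  2.0856]
(np.float64(0.4513411271548945), np.float64(-0.36877291627002556), 0.0645, -76) d [ 0.0023 -0.0043  0.068 ] r [ 0.0092  0.0073 -0.0017] rows 1.6352530075504896 0.09466489917213361
```

View pics/w5.png

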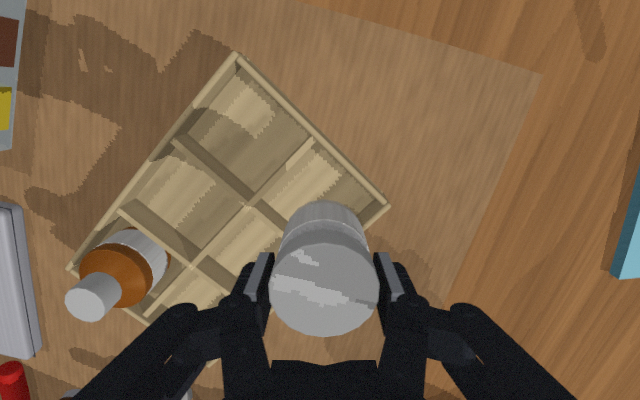

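The wrist view shows the flux held upright over the crate. Crate corners are at (237,53), (389,205) and (70,268), and the stowed bottle is bottom left. I'll refine the crate pose from these.

```bash
python3 - <<'E'
from h import *
P=ray("wrist",[(237,53),(389,205),(70,268)],.034)[:,:2]
print(P, np.linalg.norm(P[1]-P[0]),np.linalg.norm(P[2]-P[0]), np.degrees(np.arctan2(*(P[0]-P[1])[::-1])),np.degrees(np.arctan2(*(P[2]-P[0])[::-1]))-90)
c,s=np.cos(CY),np.sin(CY)
for a,b in((.0795,-.118),(-.0795,-.118),(.0795,.118)): print(CO+[c*a-s*b,s*a+c*b])
E
```

```text
[[ 0.5315 -0.463 ]
 [ 0.3996 -0.384 ]
 [ 0.6488 -0.263 ]] 0.1537396321104279 0.23189170529037118 -30.913616658714307 -30.380561650312465
[ 0.5314 -0.4647]
[ 0.3951 -0.3828]
[ 0.6529 -0.2624]
```

```bash
python3 jog.py '0.03 0.002 -0.004 0 0.009 0.007 0;0.03 0.002 -0.004 0.03 0.009 0.007 0;0.03 0.002 -0.004 0.05 0.009 0.007 0;0.03 0.002 -0.004 0.06 0.009 0.007 0;0.03 0.002 -0.004 0.067 0.009 0.007 0;0.03 0.002 -0.004 0.068 0.009 0.007 0;0.03 0.002 -0.004 0.068 0.009 0.007 0'
python3 - <<'E'
from h import *
print(yaw()); c=cell(0,-1);plan((c[0],c[1],.0642,-76))
E
```

```text
t: 19.7
tool_pos: [0.4547, -0.3701, 0.0699]
tool_rot: [2.475, -1.932, 0.014]
contact_force: [0.6, 0.6, -0.4]
opening: 0.0504
grip_force: 42.7
-75.95349368507102
(np.float64(0.4513411271548945), np.float64(-0.36877291627002556), 0.0642, -76) d [-0.0022  0.0029  0.0056] r [-0.0044 -0.0078  0.0008] rows 0.16074084048051607 0.0721454316115585
```

```bash
python3 jog.py '0.03 0 0 0 0 0 0;0.03 0 0 0 0 0 0;0.03 0 0 0 0 0 0'
python3 - <<'E'
from h import *
o=ctrl.get_obs();print(yaw(),o["dq"],o["wrist_torque"]); c=cell(0,-1);plan((c[0],c[1],.0642,-76))
E
```

```text
t: 19.95
tool_pos: [0.4546, -0.3705, 0.0702]
tool_rot: [2.475, -1.933, 0.015]
contact_force: [-0.8, -0.0, -2.0]
opening: 0.0509
grip_force: 42.7
-75.98455120891347 [-0.0006  0.0043  0.0067  0.0006 -0.0004 -0.0004] [ 0.013  -0.033  -0.0111]
(np.float64(0.4513411271548945), np.float64(-0.36877291627002556), 0.0642, -76) d [-0.0026  0.0028  0.006 ] r [-0.0048 -0.0084  0.0003] rows 0.16884717240336172 0.07768617276368547
```

```bash
python3 jog.py '0.03 -0.001 0.001 0.002 -0.005 -0.008 0;0.03 -0.0026 0.0028 0.004 -0.005 -0.008 0;0.03 -0.0026 0.0028 0.006 -0.005 -0.008 0;0.03 -0.0026 0.0028 0.006 -0.005 -0.008 0;0.03 -0.0026 0.0028 0.006 -0.005 -0.008 0;0.03 -0.0026 0.0028 0.006 -0.005 -0.008 0'
```

```text
t: 20.45
tool_pos: [0.4506, -0.3682, 0.0633]
tool_rot: [2.476, -1.934, -0.003]
contact_force: [-2.2, 1.5, 4.6]
opening: 0.0505
grip_force: 43.0
```

```bash
python3 jog.py '0.062 0 0 -0.0005 0 0 0;0.062 0 0 -0.0005 0 0 0;0.062 0 0 -0.0005 0 0 0;0.062 0 0 -0.0005 0 0 0;0.062 0 0 -0.02 0 0 0;0.062 0 0 -0.05 0 0 0;0.085 0 0 -0.09 0 0 0;0.085 0 0 -0.13 0 0 0;0.085 0 0 -0.15 0 0 0;0.085 0 0 -0.15 0 0 0;0.085 0 0 -0.15 0 0 0'
python3 - <<'E'
from h import *
print(yaw()); find(["wax","glue","oil","cleaner","spool","stowed"])
plan((.666,-.037,.21,-60),(.666,-.037,.061,-60))
E
```

```text
t: 21.37
tool_pos: [0.4516, -0.369, 0.2147]
tool_rot: [2.475, -1.933, 0.003]
contact_force: [-0.4, -0.6, -0.1]
opening: 0.0853
grip_force: 0.0
-75.98077308762788
wax score 0.66 shift px 0.50 0.00 world [ 0.6657 -0.0383]
glue score 0.80 shift px -0.25 0.00 world [ 0.5631 -0.0921]
oil score 0.91 shift px 0.00 0.00 world [ 0.4395 -0.0744]
cleaner score 0.93 shift px 0.00 0.00 world [0.4277 0.0436]
spool score 0.96 shift px -0.25 0.00 world [ 0.5034 -0.0319]
stowed score 1.00 shift px 0.00 0.00 world [ 0.5983 -0.2785]
(0.666, -0.037, 0.21, -60) d [-0.2691 -0.289   0.0025] r [ 0.0012  0.0019 -0.2789] rows 9.470427973782064 2.231453023534072
(0.666, -0.037, 0.061, -60) d [-0.2689 -0.2892  0.1515] r [ 0.0012  0.0019 -0.2789] rows 10.14249521602269 2.231453023534072
```

```bash
python3 jog.py '0.085 -0.027 -0.029 0 0 0 -0.12;0.085 -0.054 -0.058 0 0 0 -0.24;0.085 -0.08 -0.087 0 0 0 -0.36;0.085 -0.108 -0.116 0 0 0 -0.48;0.085 -0.134 -0.144 0 0 0 -0.6;0.085 -0.161 -0.173 0 0 0 -0.72;0.085 -0.188 -0.202 0 0 0 -0.84;0.085 -0.215 -0.231 0 0 0 -0.96;0.085 -0.242 -0.26 0 0 0 -0.977;0.085 -0.269 -0.289 0.02 0 0 -0.977;0.085 -0.269 -0.289 0.05 0 0 -0.977;0.085 -0.269 -0.289 0.05 0 0 -0.977;0.085 -0.269 -0.289 0.05 0 0 -0.977;0.085 -0.269 -0.289 0.05 0 0 -0.977'
python3 - <<'E'
from h import *
print(yaw());plan((.666,-.0372,.061,-20))
E
```

```text
t: 22.58
tool_pos: [0.6651, -0.0379, 0.1619]
tool_rot: [-3.093, 0.547, 0.007]
contact_force: [-0.8, 0.4, 0.8]
opening: 0.0851
grip_force: 0.0
-20.05729703886873
(0.666, -0.0372, 0.061, -20) d [ 0.001  -0.001   0.1009] r [ 0.0002  0.0043 -0.001 ] rows 2.419277410735643 0.035383205974268535
```

```bash
python3 jog.py '0.085 0.001 -0.001 0.03 0 0.004 0;0.085 0.001 -0.001 0.06 0 0.004 0;0.085 0.001 -0.001 0.085 0 0.004 0;0.085 0.001 -0.001 0.1 0 0.004 0;0.085 0.001 -0.001 0.1 0 0.004 0;0.03 0.001 -0.001 0.1 0 0.004 0;0.03 0.001 -0.001 0.1 0 0.004 0;0.03 0.001 -0.001 0.1 0 0.004 0;0.03 0.001 -0.001 0.1 0 0.004 0;0.03 0.001 -0.001 0.1 0 0.004 0;0.03 0.001 -0.001 0.1 0 0.004 0' 40
python3 - <<'E'
from h import *
c=cell(1,-1);print(yaw(),c);plan((c[0],c[1],.18,-76))
E
```

```text
t: 23.5
tool_pos: [0.6693, -0.037, 0.0662]
tool_rot: [3.094, -0.546, 0.012]
contact_force: [1.0, 0.3, 6.9]
opening: 0.0536
grip_force: 43.0
-20.00356943731106 [ 0.5173 -0.4084]
(np.float64(0.5173430093089572), np.float64(-0.4084308480380997), 0.18, -76) d [-0.0149  0.4009 -0.1144] r [-0.0047 -0.0063  0.9773] rows 10.004726656450345 7.818826365983349
```

```bash
python3 jog.py '0.03 0 0 -0.04 0 0 0;0.03 0 0 -0.08 0 0 0;0.03 0 0 -0.12 0 0 0;0.03 -0.001 0.04 -0.13 0 0 0.12;0.03 -0.003 0.08 -0.13 0 0 0.24;0.03 -0.005 0.12 -0.13 0 0 0.36;0.03 -0.007 0.16 -0.13 0 0 0.48;0.03 -0.009 0.2 -0.13 0 0 0.6;0.03 -0.01 0.24 -0.13 0 0 0.72;0.03 -0.012 0.28 -0.13 0 0 0.84;0.03 -0.013 0.32 -0.13 0 0 0.977;0.03 -0.014 0.36 -0.13 0 0 0.977;0.03 -0.015 0.385 -0.13 0 0 0.977;0.03 -0.015 0.4 -0.12 0 0 0.977;0.03 -0.015 0.401 -0.1 0 0 0.977;0.03 -0.015 0.401 -0.08 0 0 0.977;0.03 -0.015 0.401 -0.08 0 0 0.977;0.03 -0.015 0.401 -0.08 0 0 0.977'
python3 - <<'E'
from h import *
c=cell(1,-1);print(yaw(),ctrl.get_obs()["q"]);plan((c[0],c[1],.0722,-76))
E
```

```text
t: 25.0
tool_pos: [0.5149, -0.4065, 0.1401]
tool_rot: [-2.475, 1.932, 0.005]
contact_force: [-0.0, 0.2, -1.3]
opening: 0.0533
grip_force: 43.3
-75.94000282131196 [-0.7822  0.2124  1.6266  0.0016  1.3058  2.1136]
(np.float64(0.5173430093089572), np.float64(-0.4084308480380997), 0.0722, -76) d [ 0.0027 -0.0019  0.0679] r [0.0003 0.0036 0.001 ] rows 1.6304752755549508 0.030010229348729146
```

```bash
python3 jog.py '0.03 0.003 -0.002 0.02 0 0.004 0;0.03 0.003 -0.002 0.045 0 0.004 0;0.03 0.003 -0.002 0.06 0 0.004 0;0.03 0.003 -0.002 0.068 0 0.004 0;0.03 0.003 -0.002 0.068 0 0.004 0;0.03 0.003 -0.002 0.068 0 0.004 0;0.03 0.003 -0.002 0.068 0 0.004 0'
```

```text
t: 25.58
tool_pos: [0.5194, -0.4113, 0.0764]
tool_rot: [2.475, -1.933, 0.012]
contact_force: [0.8, 0.6, -1.1]
opening: 0.0535
grip_force: 43.3
```

```bash
python3 jog.py '0.03 -0.003 0.001 0.003 0 -0.006 0;0.03 -0.003 0.001 0.006 0 -0.006 0;0.03 -0.003 0.001 0.006 0 -0.006 0;0.03 -0.003 0.001 0.006 0 -0.006 0'
```

```text
t: 25.92
tool_pos: [0.5177, -0.4086, 0.0713]
tool_rot: [-2.474, 1.932, -0.004]
contact_force: [-1.7, 3.0, 7.2]
opening: 0.0537
grip_force: 44.0
```

Standing on the floor. I'll release and rise.

```bash
python3 jog.py '0.065 0 0 -0.001 0 0 0;0.065 0 0 -0.001 0 0 0;0.065 0 0 -0.001 0 0 0;0.065 0 0 -0.001 0 0 0;0.065 0 0 -0.02 0 0 0;0.065 0 0 -0.05 0 0 0;0.085 0 0 -0.09 0 0 0;0.085 0 0 -0.13 0 0 0;0.085 0 0 -0.15 0 0 0;0.085 0 0 -0.15 0 0 0;0.085 0 0 -0.15 0 0 0'
python3 - <<'E'
from h import *
print(yaw()); find(["glue","oil","cleaner","spool","stowed"])
plan((.5631,-.0925,.15,-76),(.438,-.0746,.15,-45))
E
```

```text
t: 26.83
tool_pos: [0.5172, -0.4089, 0.2207]
tool_rot: [-2.474, 1.933, -0.006]
contact_force: [0.4, -0.0, -1.0]
opening: 0.0848
grip_force: 0.0
-75.98969527990563
glue score 0.80 shift px -0.25 0.00 world [ 0.5631 -0.0921]
oil score 0.91 shift px 0.00 0.00 world [ 0.4395 -0.0744]
cleaner score 0.93 shift px 0.00 0.00 world [0.4277 0.0436]
spool score 0.96 shift px -0.25 -0.25 world [ 0.5041 -0.0319]
stowed score 1.00 shift px 0.00 0.00 world [ 0.5983 -0.2785]
(0.5631, -0.0925, 0.15, -76) d [-0.2948 -0.1216  0.0688] r [-0.0017  0.0017  0.0002] rows 7.823024711974987 0.01928758384183057
(0.438, -0.0746, 0.15, -45) d [-0.3424 -0.0046  0.0687] r [-0.0021  0.0012 -0.5408] rows 8.376175641412233 4.326669560772507
```

```bash
python3 jog.py '0.085 -0.037 -0.015 0 0 0 0;0.085 -0.074 -0.03 0 0 0 0;0.085 -0.11 -0.045 0 0 0 0;0.085 -0.148 -0.06 0 0 0 0;0.085 -0.185 -0.076 0 0 0 0;0.085 -0.222 -0.09 0 0 0 0;0.085 -0.26 -0.107 0.02 0 0 0;0.085 -0.295 -0.122 0.04 0 0 0;0.085 -0.295 -0.122 0.069 0 0 0;0.085 -0.295 -0.122 0.069 0 0 0;0.085 -0.295 -0.122 0.069 0 0 0;0.085 -0.295 -0.122 0.069 0 0 0'
python3 - <<'E'
from h import *
print(yaw()); plan((.5631,-.0925,.081,-76))
E
```

```text
t: 27.88
tool_pos: [0.5633, -0.0931, 0.1499]
tool_rot: [-2.474, 1.934, 0.002]
contact_force: [0.7, -0.2, 0.1]
opening: 0.0851
grip_force: 0.0
-76.03513959578942
(0.5631, -0.0925, 0.081, -76) d [-0.0005  0.0001  0.0689] r [-0.0005  0.0017 -0.0006] rows 1.6514971872115962 0.015029367548732627
```

```bash
python3 jog.py '0.085 0 0 0.03 0 0 0;0.085 0 0 0.055 0 0 0;0.085 0 0 0.069 0 0 0;0.085 0 0 0.069 0 0 0;0.015 0 0 0.069 0 0 0;0.015 0 0 0.069 0 0 0;0.015 0 0 0.069 0 0 0;0.015 0 0 0.069 0 0 0;0.015 0 0 0.069 0 0 0;0.015 0 0 0.069 0 0 0;0.015 0 0 0.069 0 0 0;0.015 0 0 0.069 0 0 0' 40
python3 - <<'E'
from h import *
c=cell(1,0);print(yaw(),c);plan((c[0],c[1],.17,-76))
E
```

```text
t: 28.88
tool_pos: [0.5645, -0.0925, 0.0825]
tool_rot: [-2.474, 1.932, -0.003]
contact_force: [-0.7, -0.4, 6.0]
opening: 0.0226
grip_force: 39.2
-75.9782031709026 [ 0.557  -0.3424]
(np.float64(0.5570009410770314), np.float64(-0.3424289658840371), 0.17, -76) d [ 0.2406  0.0676 -0.0878] r [-0.0036  0.0001  0.0004] rows 6.352578597638751 0.028582378870927592
```

```bash
python3 jog.py '0.015 0 0 -0.04 0 0 0;0.015 0 0 -0.08 0 0 0;0.015 0 0 -0.12 0 0 0;0.015 0.035 0.01 -0.12 0 0 0;0.015 0.07 0.02 -0.12 0 0 0;0.015 0.105 0.03 -0.12 0 0 0;0.015 0.14 0.04 -0.12 0 0 0;0.015 0.175 0.05 -0.12 0 0 0;0.015 0.21 0.06 -0.12 0 0 0;0.015 0.235 0.067 -0.12 0 0 0;0.015 0.241 0.068 -0.1 0 0 0;0.015 0.241 0.068 -0.08 0 0 0;0.015 0.241 0.068 -0.07 0 0 0;0.015 0.241 0.068 -0.07 0 0 0;0.015 0.241 0.068 -0.07 0 0 0'
python3 - <<'E'
from h import *
c=cell(1,0);print(yaw());plan((c[0],c[1],.087,-76))
E
```

```text
t: 30.13
tool_pos: [0.5555, -0.3418, 0.1496]
tool_rot: [-2.474, 1.932, 0.004]
contact_force: [-0.1, -0.0, 0.2]
opening: 0.0226
grip_force: 39.7
-75.95361416616751
(np.float64(0.5570009410770314), np.float64(-0.3424289658840371), 0.087, -76) d [ 0.0012 -0.0012  0.0626] r [-0.0005  0.0033  0.0008] rows 1.5013533876511036 0.027576839825006916
```

```bash
python3 jog.py '0.015 0.001 -0.001 0.02 0 0 0;0.015 0.001 -0.001 0.04 0 0 0;0.015 0.001 -0.001 0.055 0 0 0;0.015 0.001 -0.001 0.062 0 0 0;0.015 0.001 -0.001 0.065 0 0 0;0.015 0.001 -0.001 0.065 0 0 0;0.015 0.001 -0.001 0.065 0 0 0'
```

```text
t: 30.72
tool_pos: [0.5581, -0.3436, 0.0871]
tool_rot: [-2.474, 1.932, -0.004]
contact_force: [-0.1, 0.4, 1.2]
opening: 0.0227
grip_force: 39.6
```

```bash
python3 jog.py '0.015 0 0 0.001 0 0 0;0.015 0 0 0.001 0 0 0;0.05 0 0 0.001 0 0 0;0.05 0 0 0.001 0 0 0;0.05 0 0 0.001 0 0 0;0.05 0 0 -0.02 0 0 0;0.05 0 0 -0.05 0 0 0;0.085 0 0 -0.09 0 0 0;0.085 0 0 -0.13 0 0 0;0.085 0 0 -0.13 0 0 0;0.085 0 0 -0.13 0 0 0'
python3 - <<'E'
from h import *
print(yaw()); find(["oil","cleaner","spool","stowed"])
plan((.4385,-.0746,.15,-45))
E
```

```text
t: 31.63
tool_pos: [0.5588, -0.3447, 0.2204]
tool_rot: [-2.474, 1.932, -0.013]
contact_force: [-0.9, 0.5, -1.4]
opening: 0.085
grip_force: 0.0
-75.97979872690722
oil score 0.90 shift px 0.00 0.00 world [ 0.4395 -0.0744]
cleaner score 0.93 shift px 0.00 0.00 world [0.4277 0.0436]
spool score 0.95 shift px 0.00 -0.25 world [ 0.5041 -0.0326]
stowed score 0.99 shift px 0.00 0.00 world [ 0.5983 -0.2785]
(0.4385, -0.0746, 0.15, -45) d [-0.2901  0.0506  0.0668] r [-0.0034 -0.0018 -0.5407] rows 7.242057008417152 4.32587931990698
```

```bash
python3 jog.py '0.085 -0.037 0.006 0 0 0 -0.1;0.085 -0.074 0.013 0 0 0 -0.2;0.085 -0.11 0.019 0 0 0 -0.3;0.085 -0.148 0.026 0 0 0 -0.4;0.085 -0.185 0.032 0 0 0 -0.5;0.085 -0.222 0.039 0 0 0 -0.541;0.085 -0.26 0.045 0.02 0 0 -0.541;0.085 -0.29 0.051 0.04 0 0 -0.541;0.085 -0.29 0.051 0.067 0 0 -0.541;0.085 -0.29 0.051 0.067 0 0 -0.541;0.085 -0.29 0.051 0.067 0 0 -0.541;0.085 -0.29 0.051 0.067 0 0 -0.541'
python3 - <<'E'
from h import *
print(yaw()); plan((.4387,-.0746,.081,-45))
E
```

```text
t: 32.68
tool_pos: [0.4378, -0.0748, 0.1493]
tool_rot: [-2.9, 1.202, -0.001]
contact_force: [0.6, -0.5, 0.7]
opening: 0.0849
grip_force: 0.0
-45.02191420135956
(0.4387, -0.0746, 0.081, -45) d [ 0.0005 -0.0007  0.0683] r [-0.002   0.0004 -0.0004] rows 1.637747942231664 0.016847369209538457
```

```bash
python3 jog.py '0.085 0.0005 -0.0007 0.03 0 0 0;0.085 0.0005 -0.0007 0.055 0 0 0;0.085 0.0005 -0.0007 0.068 0 0 0;0.085 0.0005 -0.0007 0.068 0 0 0;0.015 0.0005 -0.0007 0.068 0 0 0;0.015 0.0005 -0.0007 0.068 0 0 0;0.015 0.0005 -0.0007 0.068 0 0 0;0.015 0.0005 -0.0007 0.068 0 0 0;0.015 0.0005 -0.0007 0.068 0 0 0;0.015 0.0005 -0.0007 0.068 0 0 0;0.015 0.0005 -0.0007 0.068 0 0 0;0.015 0.0005 -0.0007 0.068 0 0 0' 40
python3 - <<'E'
from h import *
c=cell(0,0);print(yaw(),c);plan((c[0],c[1],.17,-83))
E
```

```text
t: 33.68
tool_pos: [0.4393, -0.0745, 0.0823]
tool_rot: [-2.901, 1.201, -0.005]
contact_force: [-1.6, -0.7, 5.4]
opening: 0.0248
grip_force: 39.2
-44.980137427154304 [ 0.491  -0.3028]
(np.float64(0.4909990589229687), np.float64(-0.3027710341159629), 0.17, -83) d [ 0.1981  0.1247 -0.0876] r [-0.0034 -0.001   0.6636] rows 5.992572986162123 5.308668835440902
```

```bash
python3 jog.py '0.015 0 0 -0.04 0 0 0;0.015 0 0 -0.08 0 0 0;0.015 0 0 -0.12 0 0 0;0.015 0.03 0.019 -0.12 0 0 0.1;0.015 0.06 0.038 -0.12 0 0 0.2;0.015 0.09 0.057 -0.12 0 0 0.3;0.015 0.12 0.076 -0.12 0 0 0.4;0.015 0.15 0.095 -0.12 0 0 0.5;0.015 0.18 0.113 -0.12 0 0 0.6;0.015 0.198 0.125 -0.12 0 0 0.664;0.015 0.198 0.125 -0.1 0 0 0.664;0.015 0.198 0.125 -0.08 0 0 0.664;0.015 0.198 0.125 -0.07 0 0 0.664;0.015 0.198 0.125 -0.07 0 0 0.664;0.015 0.198 0.125 -0.07 0 0 0.664'
python3 - <<'E'
from h import *
c=cell(0,0);print(yaw());plan((c[0],c[1],.087,-83))
E
```

```text
t: 34.93
tool_pos: [0.4895, -0.3018, 0.1496]
tool_rot: [-2.351, 2.08, 0.004]
contact_force: [2.0, 0.5, -1.2]
opening: 0.0244
grip_force: 40.0
-83.0119968853585
(np.float64(0.4909990589229687), np.float64(-0.3027710341159629), 0.087, -83) d [ 0.0014 -0.0014  0.0626] r [-0.0002  0.0034 -0.0002] rows 1.5023018257833647 0.027441643470161987
```

```bash
python3 jog.py '0.015 0 -0.001 0.02 0 0 0;0.015 0 -0.001 0.04 0 0 0;0.015 0 -0.001 0.055 0 0 0;0.015 0 -0.001 0.062 0 0 0;0.015 0 -0.001 0.066 0 0 0;0.015 0 -0.001 0.066 0 0 0;0.015 0 -0.001 0.066 0 0 0'
```

```text
t: 35.52
tool_pos: [0.4925, -0.3029, 0.0876]
tool_rot: [-2.351, 2.08, -0.005]
contact_force: [-1.5, 3.0, 5.8]
opening: 0.0243
grip_force: 40.5
```

```bash
python3 jog.py '0.05 0 0 0 0 0 0;0.05 0 0 0 0 0 0;0.05 0 0 0 0 0 0;0.05 0 0 -0.02 0 0 0;0.05 0 0 -0.05 0 0 0;0.085 0 0 -0.09 0 0 0;0.085 0 0 -0.13 0 0 0;0.085 0 0 -0.13 0 0 0;0.085 0 0 -0.13 0 0 0'
python3 - <<'E'
from h import *
print(yaw()); find(["cleaner","spool","stowed"])
plan((.4277,.0436,.15,-60))
E
```

```text
t: 36.27
tool_pos: [0.4925, -0.304, 0.2189]
tool_rot: [-2.35, 2.081, -0.012]
contact_force: [0.8, -1.1, -1.0]
opening: 0.0852
grip_force: 0.0
-83.03686248433408
cleaner score 0.93 shift px 0.00 0.00 world [0.4277 0.0436]
spool score 0.96 shift px 0.00 -0.25 world [ 0.5041 -0.0326]
stowed score 0.98 shift px 0.00 0.00 world [ 0.5983 -0.2785]
(0.4277, 0.0436, 0.15, -60) d [-0.3518  0.0214  0.0657] r [-0.0035 -0.0012 -0.402 ] rows 8.597706083839599 3.2163226914324685
```

```bash
python3 jog.py '0.085 -0.037 0.002 0 0 0 -0.1;0.085 -0.074 0.004 0 0 0 -0.2;0.085 -0.11 0.007 0 0 0 -0.3;0.085 -0.148 0.009 0 0 0 -0.4;0.085 -0.185 0.011 0 0 0 -0.4;0.085 -0.222 0.013 0 0 0 -0.4;0.085 -0.26 0.016 0 0 0 -0.4;0.085 -0.298 0.018 0.01 0 0 -0.4;0.085 -0.333 0.02 0.03 0 0 -0.4;0.085 -0.352 0.021 0.06 0 0 -0.4;0.085 -0.352 0.021 0.066 0 0 -0.4;0.085 -0.352 0.021 0.066 0 0 -0.4;0.085 -0.352 0.021 0.066 0 0 -0.4'
python3 - <<'E'
from h import *
print(yaw()); find(["cleaner"]); plan((.428,.0438,.075,-60))
E
```

```text
t: 37.4
tool_pos: [0.4268, 0.044, 0.1481]
tool_rot: [-2.718, 1.573, 0.003]
contact_force: [1.1, 0.1, 1.0]
opening: 0.085
grip_force: 0.0
-60.118264103831095
cleaner score 0.61 shift px 26.00 -25.50 world [ 0.4989 -0.0293]
(0.428, 0.0438, 0.075, -60) d [-0.     -0.0001  0.0744] r [-0.002   0.0004 -0.0029] rows 1.7845091272365794 0.028431686246745805
```

```bash
python3 jog.py '0.085 0 0 0.03 0 0 0;0.085 0 0 0.055 0 0 0;0.085 0 0 0.072 0 0 0;0.085 0 0 0.072 0 0 0;0.02 0 0 0.072 0 0 0;0.02 0 0 0.072 0 0 0;0.02 0 0 0.072 0 0 0;0.02 0 0 0.072 0 0 0;0.02 0 0 0.072 0 0 0;0.02 0 0 0.072 0 0 0;0.02 0 0 0.072 0 0 0' 40
python3 - <<'E'
from h import *
c=cell(0,1);print(yaw(),c);plan((c[0],c[1],.17,-76))
E
```

```text
t: 38.37
tool_pos: [0.4287, 0.0442, 0.0789]
tool_rot: [-2.717, 1.572, -0.005]
contact_force: [-1.7, -1.0, 5.8]
opening: 0.0306
grip_force: 39.2
-60.097785542305026 [ 0.5307 -0.2368]
(np.float64(0.5306569906910429), np.float64(-0.23676915196190026), 0.17, -76) d [ 0.2946  0.0513 -0.0909] r [-0.004  -0.0006  0.2775] rows 7.494322757369815 2.2206201700247403
```

```bash
python3 jog.py '0.02 0 0 -0.04 0 0 0;0.02 0 0 -0.08 0 0 0;0.02 0 0 -0.12 0 0 0;0.02 0.035 0.006 -0.12 0 0 0.1;0.02 0.07 0.012 -0.12 0 0 0.2;0.02 0.105 0.018 -0.12 0 0 0.278;0.02 0.14 0.024 -0.12 0 0 0.278;0.02 0.175 0.03 -0.12 0 0 0.278;0.02 0.21 0.036 -0.12 0 0 0.278;0.02 0.245 0.042 -0.12 0 0 0.278;0.02 0.28 0.049 -0.12 0 0 0.278;0.02 0.295 0.051 -0.11 0 0 0.278;0.02 0.295 0.051 -0.09 0 0 0.278;0.02 0.295 0.051 -0.07 0 0 0.278;0.02 0.295 0.051 -0.07 0 0 0.278;0.02 0.295 0.051 -0.07 0 0 0.278'
python3 - <<'E'
from h import *
c=cell(0,1);print(yaw());plan((c[0],c[1],.0835,-76))
E
```

```text
t: 39.7
tool_pos: [0.5291, -0.236, 0.1451]
tool_rot: [-2.473, 1.934, 0.006]
contact_force: [0.4, -0.5, -1.7]
opening: 0.0306
grip_force: 40.3
-76.04030148519537
(np.float64(0.5306569906910429), np.float64(-0.23676915196190026), 0.0835, -76) d [ 0.0013 -0.0014  0.0616] r [ 0.0009  0.0043 -0.0007] rows 1.4770673437423025 0.035474865926616285
```

```bash
python3 jog.py '0.02 0 -0.001 0.02 0 0 0;0.02 0 -0.001 0.04 0 0 0;0.02 0 -0.001 0.055 0 0 0;0.02 0 -0.001 0.061 0 0 0;0.02 0 -0.001 0.065 0 0 0;0.02 0 -0.001 0.065 0 0 0;0.02 0 -0.001 0.065 0 0 0'
```

```text
t: 40.28
tool_pos: [0.5326, -0.237, 0.0841]
tool_rot: [-2.473, 1.933, -0.006]
contact_force: [-0.8, 0.4, -1.7]
opening: 0.0306
grip_force: 40.5
```

```bash
python3 jog.py '0.02 0 0.001 0.001 0 0 0;0.02 0 0.001 0.002 0 0 0;0.02 0 0.001 0.002 0 0 0;0.05 0 0.001 0.002 0 0 0;0.05 0 0.001 0.002 0 0 0;0.05 0 0.001 0.002 0 0 0;0.05 0 0.001 -0.02 0 0 0;0.05 0 0.001 -0.05 0 0 0;0.085 0 0.001 -0.09 0 0 0;0.085 0 0.001 -0.13 0 0 0;0.085 0 0.001 -0.17 0 0 0;0.085 0 0.001 -0.18 0 0 0;0.085 0 0.001 -0.18 0 0 0'
python3 - <<'E'
from h import *
print(yaw()); plan((.24,-.5,.3,-76))
E
```

```text
t: 41.37
tool_pos: [0.5321, -0.2382, 0.2677]
tool_rot: [-2.472, 1.933, -0.016]
contact_force: [0.5, -0.4, 0.7]
opening: 0.0851
grip_force: 0.0
-76.0408527888429
(0.24, -0.5, 0.3, -76) d [ 0.1838  0.3463 -0.0343] r [-0.0088 -0.0057 -0.0007] rows 9.43699905180109 0.08409480064018512
```

Moving the arm clear, then a combined look from the top and side cameras.

```bash
python3 jog.py '0.085 0.02 0.037 -0.034 0 0 0;0.085 0.04 0.074 -0.034 0 0 0;0.085 0.06 0.11 -0.034 0 0 0;0.085 0.08 0.148 -0.034 0 0 0;0.085 0.1 0.185 -0.034 0 0 0;0.085 0.12 0.222 -0.034 0 0 0;0.085 0.14 0.26 -0.034 0 0 0;0.085 0.16 0.298 -0.034 0 0 0;0.085 0.18 0.335 -0.034 0 0 0;0.085 0.184 0.346 -0.034 0 0 0;0.085 0.184 0.346 -0.034 0 0 0'
python3 - <<'E'
from h import *
t=ctrl.get_image("top")[:,:,::-1]; s=ctrl.get_image("side")[:,:,::-1]
r=lambda im,x,y,w,h,W,H: cv2.resize(im[y:y+h,x:x+w],(W,H),interpolation=cv2.INTER_CUBIC)
a=np.hstack([r(t,170,120,340,170,800,400)])
b=np.hstack([r(s,380,120,130,80,325,200),r(s,225,195,152,64,475,200)])
cv2.imwrite("pics/fin.png",np.vstack([a,b]))
E
```

```text
t: 42.28
tool_pos: [0.2345, -0.501, 0.292]
tool_rot: [-2.467, 1.941, 0.006]
contact_force: [1.0, 0.1, 0.3]
opening: 0.0849
grip_force: 0.0
```

View pics/fin.png

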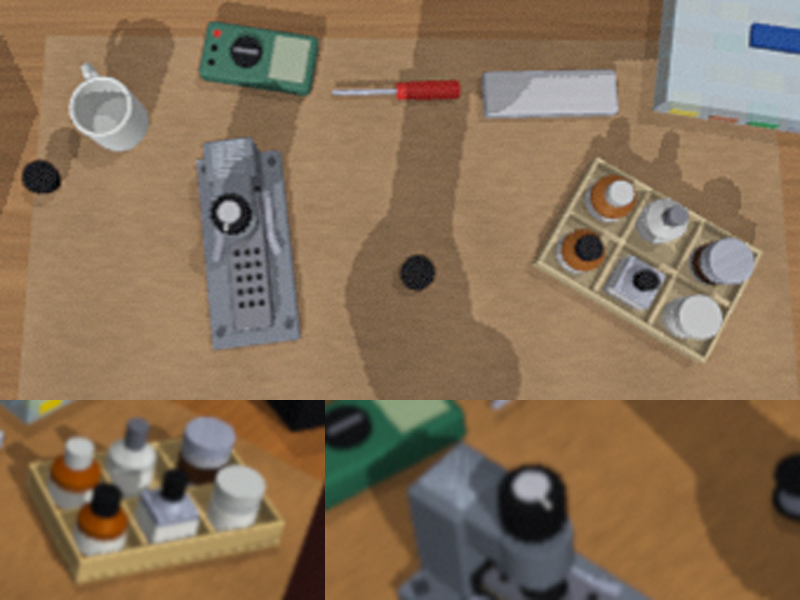

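The final view shows all five items upright, one per compartment, beside the stowed bottle. The remote is straight in the press. The knob pointer agrees with the full turn of about 5.65 rad (4.9 needed at most), so the fingers did not slip on the knob. The bystanders have not moved.

```bash
python3 -c "
from station import ctrl
print(ctrl.finish_job())"
```

```text
the job is handed in; nothing more can be done
None
```

I handed the job in at about 42 s: the remote is clamped in the press against the stop with the clutch turned past its click, all five bottles, tins and jars stand upright in the crate one to a compartment, and the other things show no movement in the final picture.

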